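# Nest the drained beakers in the storage carousel

## Robot

A 7-joint arm with a two-finger parallel gripper is mounted at the origin on a cart in front of the work surface, level with it; the furniture and walls round the work are solid. World frame = base frame: x ahead of the robot, y to its left, z up, the work surface at z = 0. Lengths are in m, angles in rad, forces in N, time in s.
With the tool pointing down it reaches from about 0.35 to 0.9 m from the base axis. Payload 8.1 kg.
Tool frame: the origin (TCP) lies midway between the tips of the shut fingers; the grasp point (between the pads) lies 19 mm behind it; z points along the fingers, y is the line along which they close (so a half turn about z gives the same grasp; the last joint's range is limited). The gripper opens to 85 mm and grips with 20 to 120 N. Pads are 22 mm wide; open, the fingers measure 114 mm over their backs; the gripper's body (76 mm by 85 mm) begins 54 mm behind the grasp point. The pads swing forward as they close: fully open they stand 13 mm farther back than shut.
Start: joints at [1.1, 0.434, 0.025, 1.573, -0.012, 1.134, -0.075], TCP at [0.225, -0.583, 0.231] pointing down, gripper open.
Joint ranges: [-2.62, 2.62], [-0.44, 2.09], [-1.27, 1.32], [0.08, 2.57], [-1.32, 4.46], [0.12, 2], [-2.74, 2.74]. Speed limits (rad/s): [2.22, 2.22, 3.01, 3.01, 3.14, 3.14, 3.14].

## Interface

Orientations are given as a 3x3 rotation matrix whose columns are the frame's x, y, z axes.
In Python, from bench import monitor, get_image, ticket gives the robot as it stands.
- The arm moves only by the tool send_rows, never from a script. Its argument "steps" is a list that holds one entry, the list of rows, each a list of 7 numbers: the opening, from 0 (shut) to 1 (fully open), then the shift along the tool's x, y, z in m, then the turn, a rotation vector about the tool's x, y, z in rad. A call has 1 to 8 rows; each row shifts and turns the commanded pose from where the row before left it, along the tool's axes as they then stand; what a row does not reach is not made up. A row lasts 1/12 s, in which the tool goes at most 41.7 mm and 7.16 degrees, less where a joint would pass 70% of its speed; a pose out of reach is approached as far as the arm can. A call is refused whole if a number of a shift passes 0.0417 or a number of a turn 0.125, either way. A call with a gripper value outside its range is refused whole. The fingers move at their own pace and stop on an object; "newtons" is the grip in N (left out, the last holds). Time passes only in rows, so rows that do not move let the fingers close. It gives the time, the measured TCP pose, the force, the opening and the grip force at its end, in the units of the state.
- monitor.sense(): the state, without advancing time (a new reading comes with each control period).
- get_image(name): name is "side" or "top"; returns a dict with "color" (420x560x3 uint8, blue, green, red), "mtx" (3x3 intrinsics, pixels), "k1" (the pictures are not rectified: a ray, as slopes to the right and down, at radius r is drawn at 1 + k1 r^2 times it, then the intrinsics apply), "rvec" (rotation vector, rad) and "tvec" (3), from world to camera coordinates, as OpenCV has them. Camera axes: x right, y down, z forward; pixel columns grow to the right and rows downward; lengths in m; the calibration is good to about 2 mm. A picture is of the moment at which its call begins. There is no depth.
- ticket.finish_job(): hands the job in; it is judged then, once.
The state is a dict: "time": time; "joints": joint angles; "joint_vel": joint speeds; "joint_torque": joint torques, N m; "tcp_pos": TCP position; "orientation": TCP orientation; "contact_force": force on the tool from outside, world axes, zero at the start; "wrist_torque": the same for the moment, N m; "grip_width": finger opening in m; "grip_force": force on a finger pad.
Only numpy, scipy, OpenCV 4.12 (cv2) and the standard library are available. Lean on these libraries where they do the work, as an engineer would, in place of code of your own. Each camera call takes 0.05 s, during which the arm holds its last target. There are 200 camera calls.

## Task

The three stainless beakers on the sloping draining board are dry and go back into the storage carousel. Push the spokes of the carousel's star handle until its one empty bay stands squarely over the pointer on the foot, then stand the beakers mouth down in that bay, smallest first, each next larger one over it, so that all three end nested with their rims flat on the platter. Set them down rather than dropping them, and leave the other things on the bench where they are.

Things in the scene. Friction and masses are not known exactly. Their poses are not given: they have to be found in the camera images.
- beaker_s_mid (a point): Smallest stainless beaker: plain straight steel cup, 42 mm outside diameter, 60 mm high, 2 mm wall, 60 g, standing mouth down on the sloping mat. The point is its centre, half-way up on its axis; z points along its axis from the mouth to the closed end, so z is up when it stands mouth down; y runs level, along the draining board.
- beaker_m_mid (a point): Middle stainless beaker: 54 mm outside diameter (50 mm inside), 78 mm high, 90 g, standing mouth down on the sloping mat. Point at its centre, half-way up; axes as for the smallest.
- beaker_l_mid (a point): Largest stainless beaker: 68 mm outside diameter (64 mm inside), 95 mm high, 130 g, standing mouth down on the sloping mat. Point at its centre, half-way up; axes as for the smallest.
- drainer: Draining board, fixed: steel sheet 400 mm wide (y), rubber mat sloping 25 degrees, low edge away from the robot (+x of the board). Origin under its middle at bench height; the mat's top is 58 mm above it there. The beakers stand in a row along y about 120 mm apart, in any order, closed ends leaning 25 degrees away from the robot, held by friction. Steel edges up to 14 mm above the mat.
- star (a point): Hub centre (40 mm dia) of the carousel's star handle, on the upright turning axis, 172 mm above the bench. Four bare 10 mm spokes stand out level at this height, at 45, 135, 225 and 315 degrees from the direction of the empty bay, each ending in a 20 mm black ball centred 78 mm from the axis. Turns the platter either way; 0.3 N m of friction; it stops within 0.2 rad of a brisk push.
- bay (a point): Middle of the empty bay's floor on the platter, 120 mm from the carousel's axis and 36 mm above the bench. The bay is ringed by a steel rim 5 mm high, 85 mm inside diameter. The other three bays, at 90 degree steps, hold bottles up to 152 mm above the bench that are fixed to the platter. The platter is 340 mm in diameter.
- front (a point): Point above the pointer of the carousel's fixed foot at platter height, 120 mm from the axis: where the empty bay's middle must come. The pointer sticks out from under the platter at the side toward the robot.
- platter (a joint): Turning angle of the platter, star handle and bottles in rad, positive anticlockwise seen from above; 0 (or a full turn) when the empty bay stands over the pointer.
- tape: Roll of yellow tape, 68 mm across, 19 mm high, on the bench; leave it.
- timer: Small white timer, 64 x 64 x 20 mm, on the bench; leave it.
- bulb: Red rubber pipette bulb, 47 x 73 x 47 mm, on the bench; leave it.
- dish: Glass petri dish, 64 mm across, 18 mm high, on the bench; leave it.
- marker: Black marker pen, 137 mm long, on the bench; leave it.
- stir_bar: White stirring bar, 38 mm long, 9 mm thick, on the bench; leave it.

How it is judged:
On the way, in this order (a step that is already met when the one before it is completed fails the run):
1. the empty bay stands over the pointer, at rest (horizontal distance between bay and front below 0.018 m and velocity of joint platter between -0.05 and 0.05 rad/s), for 0.2 s.
2. the smallest beaker stands mouth down in the bay, let go (horizontal distance between bay and front below 0.018 m and horizontal distance between beaker_s_mid and bay below 0.018 m and height (world z) of beaker_s_mid between 0.063 and 0.069 m and angle between beaker_s_mid's own z axis and vertical below 0.06 rad and contact force between the fingers and beaker_s below 0.1 N and linear speed of beaker_s below 0.03 m/s), for 0.2 s.
3. the middle beaker stands over the smallest, let go (horizontal distance between bay and front below 0.018 m and horizontal distance between beaker_s_mid and bay below 0.018 m and height (world z) of beaker_s_mid between 0.063 and 0.069 m and angle between each of beaker_s_mid, beaker_m_mid's own z axis and vertical below 0.06 rad and horizontal distance between beaker_m_mid and beaker_s_mid below 0.007 m and height (world z) of beaker_m_mid between 0.072 and 0.078 m and contact force between the fingers and beaker_m below 0.1 N and linear speed of beaker_m below 0.03 m/s), for 0.2 s.
4. the largest beaker stands over the middle one, let go (horizontal distance between bay and front below 0.018 m and horizontal distance between beaker_m_mid and beaker_s_mid below 0.007 m and height (world z) of beaker_m_mid between 0.072 and 0.078 m and angle between each of beaker_m_mid, beaker_l_mid's own z axis and vertical below 0.06 rad and horizontal distance between beaker_l_mid and beaker_m_mid below 0.008 m and height (world z) of beaker_l_mid between 0.0805 and 0.0865 m and contact force between the fingers and beaker_l below 0.1 N and linear speed of beaker_l below 0.03 m/s), for 0.2 s.
At the end, for the whole second after the job is handed in: The empty bay's middle is within 18 mm of the pointer line and still; the three beakers stand in it mouth down, upright within 0.06 rad, rims on the platter within 3 mm; smallest within 18 mm of the bay's middle, middle within 7 mm of it, largest within 8 mm of the middle one (all of step 1 and horizontal distance between beaker_s_mid and bay below 0.018 m and height (world z) of beaker_s_mid between 0.063 and 0.069 m and angle between each of beaker_s_mid, beaker_m_mid, beaker_l_mid's own z axis and vertical below 0.06 rad and linear speed of each of beaker_s, beaker_m, beaker_l below 0.03 m/s and horizontal distance between beaker_m_mid and beaker_s_mid below 0.007 m and height (world z) of beaker_m_mid between 0.072 and 0.078 m and horizontal distance between beaker_l_mid and beaker_m_mid below 0.008 m and height (world z) of beaker_l_mid between 0.0805 and 0.0865 m); the robot touches nothing.
It fails at once if a beaker is dropped (falls freely faster than 0.6 m/s) ((linear speed of beaker_s above 0.6 m/s and contact force between the fingers and beaker_s below 0.05 N) or (linear speed of beaker_m above 0.6 m/s and contact force between the fingers and beaker_m below 0.05 N) or (linear speed of beaker_l above 0.6 m/s and contact force between the fingers and beaker_l below 0.05 N)).
It fails at once if another thing on the bench is pushed more than 20 mm away (distance of any of tape, timer, bulb, dish, marker, stir_bar from where it was at the start of the episode above 0.02 m).
It also fails if it takes over 72 s, if anything falls off the work surface, if the arm or the gripper's body presses on something with over 40 N, if the wrist force passes 120 N, or if a joint passes its speed limit or range.

## Working session

There is one attempt and no reset: what is moved stays moved. The work goes in short steps, Python scripts to look and compute and a tool call to move; the robot and the scene stay as the last step left them, time stands still between calls to the robot, and variables do not carry over. Pictures are saved under pics/ and viewed, at most 10 in all, crops included, and the job is handed in when it is done.

Besides the shell and the picture viewer there is one more tool, called after "Request:" as name(argument=value, ...), one argument or row to a line, values as JSON. send_rows: Moves the arm, as the interface text tells. Its arguments: {"type":"object","properties":{"steps":{"type":"array","items":{"type":"array","items":{"type":"array","items":{"type":"number"}}}},"newtons":{"type":"number"}},"required":["steps"]}

```bash
ls; mkdir -p pics; python3 - <<'E'
from bench import monitor,get_image
import cv2,numpy as np
s=monitor.sense()
for k in s: print(k,np.round(s[k],3).tolist())
for n in("side","top"):
    d=get_image(n); cv2.imwrite(f"pics/{n}0.png",d["color"])
    print(n,d["mtx"],d["k1"],d["rvec"],d["tvec"])
E
```

```text
pics
time 0.0
joints [1.1, 0.435, 0.025, 1.574, -0.012, 1.134, -0.075]
joint_vel [0.0, -0.001, -0.001, -0.001, -0.0, -0.0, 0.0]
joint_torque [0.0, -67.047, 1.025, -31.621, 0.015, 0.012, 0.0]
tcp_pos [0.224, -0.583, 0.23]
orientation [[0.933, 0.36, -0.001], [0.36, -0.933, 0.001], [-0.0, -0.002, -1.0]]
contact_force [0.387, 0.251, -0.576]
wrist_torque [0.04, -0.002, 0.015]
grip_force 0.0
grip_width 0.085
side [[520.48481619   0.         286.59803313]
 [  0.         520.48481619 201.68892476]
 [  0.           0.           1.        ]] -0.10359469917390025 [ 0.44834117 -2.49027363  1.52132942] [0.52726425 0.18908905 1.26453441]
top [[419.01053555   0.         279.17474586]
 [  0.         419.01053555 208.19149008]
 [  0.           0.           1.        ]] -0.041842225288541215 [ 2.19937693 -2.19544021  0.08952754] [0.0273086  0.56109566 1.05314011]
```

View pics/top0.png

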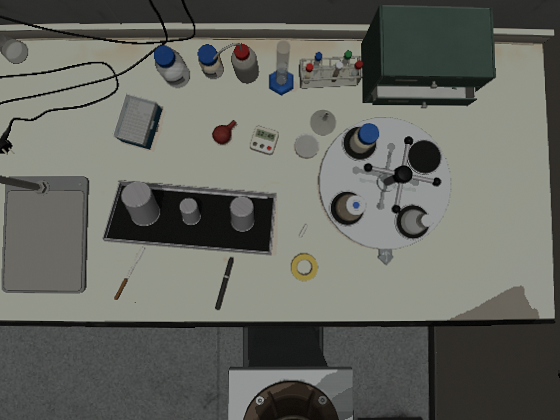

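View pics/side0.png

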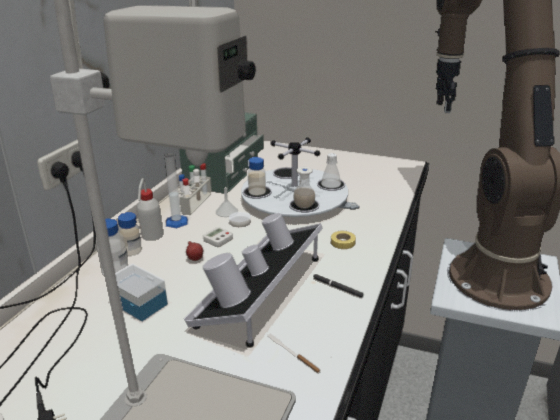

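The top view shows the empty bay as a black disc at (424,156), the star hub at (403,174) and the pointer at (386,257). The beakers are L (141,203), S (190,210) and M (242,213). In the side view they are L (225,280), S (256,260) and M (276,232).

```bash
cat > h.py <<'E'
from bench import monitor,get_image
import cv2,numpy as np
def grab(n): return get_image(n)
def ray(d,uv):
    uv=np.float64(uv); K=d["mtx"]
    p=(uv-[K[0,2],K[1,2]])/K[0,0]
    q=p.copy()
    for _ in range(20): q=p/(1+d["k1"]*(q@q))
    R=cv2.Rodrigues(np.float64(d["rvec"]))[0]; t=np.float64(d["tvec"]).ravel()
    v=R.T@np.array([q[0],q[1],1]); return -R.T@t, v/np.linalg.norm(v)
def onz(d,uv,z):
    c,v=ray(d,uv); return c+v*(z-c[2])/v[2]
def proj(d,P):
    return cv2.projectPoints(np.float64(P).reshape(-1,3),np.float64(d["rvec"]),np.float64(d["tvec"]),d["mtx"],np.array([d["k1"],0,0,0,0.]))[0].reshape(-1,2)
def two(d1,a,d2,b):
    c1,v1=ray(d1,a);c2,v2=ray(d2,b)
    s=np.linalg.lstsq(np.c_[v1,-v2],c2-c1,rcond=None)[0]
    p,q=c1+s[0]*v1,c2+s[1]*v2
    return (p+q)/2,np.linalg.norm(p-q)
def blobs(m,lo,hi,off=(0,0)):
    n,l,st,c=cv2.connectedComponentsWithStats(m.astype(np.uint8))
    return [(st[i,:4]+[*off,0,0],st[i,4],c[i]+off) for i in range(1,n) if lo<st[i,4]<hi]
E
python3 - <<'E'
from h import *
t=grab("top");s=grab("side"); np.set_printoptions(precision=4,suppress=True)
print("cams",ray(t,(280,208))[0],ray(s,(280,208))[0], proj(t,[.224,-.583,.23]))
im=t["color"]; hsv=cv2.cvtColor(im,cv2.COLOR_BGR2HSV)
sub=im[110:260,310:460].max(2)
for b in blobs(sub<55,15,2000,(310,110)): print("dark",b[0],b[1],b[2],onz(t,b[2],.172)[:2],onz(t,b[2],.036)[:2])
for n,uv,z in(("bay",(424,156),.036),("hub",(403,174),.172),("platter",(385,183),.036),("pointer",(386,257),.01),("dr1",(120,182),.02),("dr2",(277,193),.02),("dr3",(272,253),.1),("dr4",(105,240),.1)):print(n,onz(t,uv,z))
# beakers
def bk(d,x0,y0,x1,y1,th):
    c=d["color"][y0:y1,x0:x1]; h=cv2.cvtColor(c,cv2.COLOR_BGR2HSV)
    return c,h
vis=[]
m=(im.max(2)>75)[186:248,115:268]
for b in blobs(m,100,5000,(115,186)):print("topbk",b)
h=cv2.cvtColor(s["color"],cv2.COLOR_BGR2HSV)
for u,v in((225,280),(213,265),(256,260),(276,232),(190,275),(245,300),(265,280),(300,160)): print((u,v),h[v,u])
big=cv2.resize(im[120:260,100:460],None,fx=2.2,fy=2.2,interpolation=cv2.INTER_CUBIC)
big2=cv2.resize(s["color"][205:335,180:340],None,fx=2,fy=2,interpolation=cv2.INTER_CUBIC)
o=np.zeros((590,792,3),np.uint8);o[:308,:792]=big[:308,:792];o[310:570,:320]=big2
b3=cv2.resize(s["color"][130:220,230:370],None,fx=2.8,fy=2.8,interpolation=cv2.INTER_CUBIC);o[310:310+252,340:340+392]=b3
cv2.imwrite("pics/c1.png",np.clip(o*1.5,0,255))
E
```

```text
cams [0.4927 0.0471 1.0861] [0.1268 1.1573 0.7466] [[574.2506 363.8805]]
dark [344 127  32  32] 383 [357.0757 145.5692] [ 0.6909 -0.1418] [ 0.7204 -0.1699]
dark [404 136   9   9] 58 [408.2241 140.2586] [ 0.7039 -0.257 ] [ 0.7353 -0.3023]
dark [408 141  33  32] 814 [423.9889 156.3894] [ 0.6677 -0.2919] [ 0.6937 -0.3423]
dark [364 163   9   9] 56 [367.7143 167.1964] [ 0.6426 -0.1649] [ 0.6649 -0.1964]
dark [383 165  29  21] 341 [399.3431 175.5279] [ 0.6244 -0.2353] [ 0.644  -0.2774]
dark [432 178   9   8] 51 [436.3333 181.5882] [ 0.6113 -0.3185] [ 0.6289 -0.3728]
dark [331 192  32  33] 300 [341.32   209.4267] [ 0.5488 -0.1053] [ 0.5571 -0.128 ]
dark [392 205  36  33] 353 [407.2011 219.2465] [ 0.5274 -0.2511] [ 0.5326 -0.2955]
bay [ 0.6948 -0.3424  0.036 ]
hub [ 0.6278 -0.2436  0.172 ]
platter [ 0.6246 -0.2401  0.036 ]
pointer [ 0.4363 -0.2471  0.01  ]
dr1 [0.6271 0.4358 0.02  ]
dr2 [0.5998 0.034  0.02  ]
dr3 [0.4505 0.0464 0.1   ]
dr4 [0.48   0.4387 0.1   ]
topbk (array([121, 186, 147,  40]), np.int32(1950), array([192.2974, 197.5979]))
topbk (array([180, 198,  17,  16]), np.int32(216), array([187.838 , 205.7407]))
topbk (array([233, 218,  20,  14]), np.int32(118), array([240.7797, 224.8898]))
topbk (array([115, 239,  93,   9]), np.int32(462), array([148.8961, 244.4026]))
(225, 280) [120   9 138]
(213, 265) [135   9 173]
(256, 260) [130  11 144]
(276, 232) [135  12 133]
(190, 275) [ 35   7 215]
(245, 300) [165  13  40]
(265, 280) [158  26  39]
(300, 160) [ 16  13 212][ WARN:0@1.570] global loadsave.cpp:1063 imwrite_ Unsupported depth image for selected encoder is fallbacked to CV_8U.
```

View pics/c1.png

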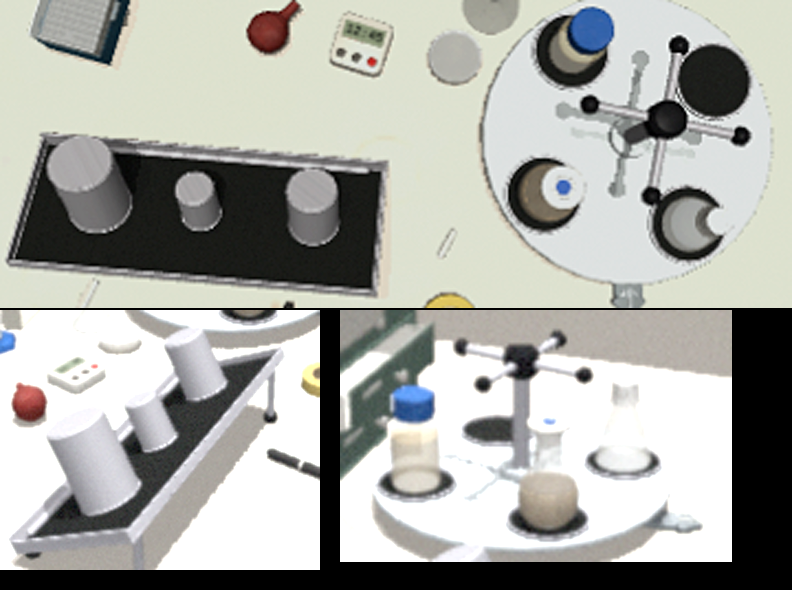

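Measured: axis (0.627,-0.242), bay at -56.3°, r = 121 mm (matches the given 120), pointer at about -178°. The platter needs about -122°. I'll go in between the spokes, on the side of the empty bay, with the fingers shut.

Request:
send_rows(
  steps=[
    [[0,0,0,0,0,0,0.122],[0,0,0,0,0,0,0.122],[0,0,0,0,0,0,0.122],[0,0.03,-0.02,0,0,0,0],[0,0.03,-0.02,0,0,0,0],[0,0.03,-0.02,0,0,0,0],[0,0.03,-0.02,0,0,0,0],[0,0.03,-0.02,0,0,0,0]],
  ],
)

```text
time: 0.87
tcp_pos: [0.3757, -0.4817, 0.2312]
orientation: [[1.0, 0.001, -0.0], [0.001, -1.0, 0.0], [-0.0, -0.0, -1.0]]
contact_force: [1.0, -0.2, 0.5]
grip_width: -0.0
grip_force: 0.0
```

Request:
send_rows(
  steps=[
    [[0,0.03,-0.02,0,0,0,0],[0,0.03,-0.02,0,0,0,0],[0,0.03,-0.02,0,0,0,0],[0,0.03,-0.02,0,0,0,0],[0,0.03,-0.02,0,0,0,0],[0,0.03,-0.02,0,0,0,0],[0,0.03,-0.02,0,0,0,0],[0,0.03,-0.02,0,0,0,0]],
  ],
)

```text
time: 1.53
tcp_pos: [0.6155, -0.3213, 0.2312]
orientation: [[1.0, 0.002, -0.0], [0.002, -1.0, 0.0], [-0.0, -0.0, -1.0]]
contact_force: [0.5, -0.8, 0.1]
grip_width: 0.0001
grip_force: 0.0
```

Request:
send_rows(
  steps=[
    [[0,0.0225,-0.015,0,0,0,0],[0,0.0225,-0.015,0,0,0,0],[0,0,0,0.025,0,0,0],[0,0,0,0.025,0,0,0],[0,0,0,0.025,0,0,0],[0,0,0,0,0,0,0]],
  ],
)

```text
time: 2.03
tcp_pos: [0.6562, -0.2911, 0.1503]
orientation: [[1.0, 0.002, -0.009], [0.002, -1.0, 0.003], [-0.009, -0.003, -1.0]]
contact_force: [-1.0, 0.1, -1.0]
grip_width: 0.0002
grip_force: 0.0
```

Request:
send_rows(
  steps=[
    [[0,-0.0045,0.0027,0,0,0,0],[0,-0.0047,0.0023,0,0,0,0],[0,-0.0049,0.0019,0,0,0,0],[0,-0.005,0.0015,0,0,0,0],[0,-0.0051,0.001,0,0,0,0],[0,-0.0052,0.0006,0,0,0,0],[0,-0.0052,0.0001,0,0,0,0],[0,-0.0052,-0.0003,0,0,0,0]],
  ],
)

```text
time: 2.7
tcp_pos: [0.6219, -0.3015, 0.1576]
orientation: [[1.0, 0.003, 0.006], [0.003, -1.0, 0.0], [0.006, -0.0, -1.0]]
contact_force: [8.8, 2.3, -0.9]
grip_width: 0.0002
grip_force: 3.8
```

Request:
send_rows(
  steps=[
    [[0,-0.0052,-0.0008,0,0,0,0],[0,-0.0051,-0.0012,0,0,0,0],[0,-0.005,-0.0017,0,0,0,0],[0,-0.0048,-0.0021,0,0,0,0],[0,-0.0046,-0.0025,0,0,0,0],[0,-0.0044,-0.0029,0,0,0,0],[0,-0.0041,-0.0033,0,0,0,0],[0,-0.0038,-0.0036,0,0,0,0]],
  ],
)

```text
time: 3.37
tcp_pos: [0.5851, -0.2855, 0.1585]
orientation: [[1.0, 0.002, 0.007], [0.002, -1.0, -0.003], [0.007, 0.003, -1.0]]
contact_force: [6.8, -4.5, 1.6]
grip_width: 0.0001
grip_force: 3.8
```

Request:
send_rows(
  steps=[
    [[0,-0.0035,-0.0039,0,0,0,0],[0,-0.0031,-0.0042,0,0,0,0],[0,-0.0027,-0.0045,0,0,0,0],[0,-0.0023,-0.0047,0,0,0,0],[0,-0.0019,-0.0049,0,0,0,0],[0,-0.0015,-0.005,0,0,0,0],[0,-0.001,-0.0051,0,0,0,0],[0,-0.0006,-0.0052,0,0,0,0]],
  ],
)

```text
time: 4.03
tcp_pos: [0.5671, -0.25, 0.1581]
orientation: [[1.0, -0.001, 0.005], [-0.0, -1.0, -0.005], [0.005, 0.005, -1.0]]
contact_force: [3.8, -8.7, 1.1]
grip_width: 0.0002
grip_force: 4.1
```

Request:
send_rows(
  steps=[
    [[0,-0.0001,-0.0052,0,0,0,0],[0,0.0003,-0.0052,0,0,0,0],[0,0.0008,-0.0052,0,0,0,0],[0,0,0,0,0,0,0],[0,0,0,0,0,0,0]],
  ],
)

```text
time: 4.45
tcp_pos: [0.5667, -0.2317, 0.157]
orientation: [[1.0, 0.002, 0.001], [0.002, -1.0, -0.001], [0.001, 0.001, -1.0]]
contact_force: [0.5, -1.6, 0.4]
grip_width: -0.0003
grip_force: 0.9
```

```bash
python3 - <<'E'
from h import *
t=grab("top"); np.set_printoptions(precision=4,suppress=True); im=t["color"]
A=np.array([.627,-.2417])
for b in blobs(im[110:260,310:460].max(2)<55,25,2000,(310,110)):
  p=onz(t,b[2],.172)[:2];q=onz(t,b[2],.036)[:2]
  f=lambda p:(round(1e3*np.hypot(*(p-A))),round(np.degrees(np.arctan2(*(p-A)[::-1])),1))
  print(b[0],b[1],b[2],"z172",f(p),"z36",f(q))
cv2.imwrite("pics/c2.png",np.clip(cv2.resize(im[100:275,80:460],None,fx=2.1,fy=2.1,interpolation=cv2.INTER_CUBIC)*1.4,0,255).astype(np.uint8))
E
```

```text
[355 122  32  41] 343 [366.6414 144.3382] z172 (103, np.float64(49.6)) z36 (108, np.float64(26.0))
[413 140   9   8] 53 [417.     143.2075] z172 (79, np.float64(-26.5)) z36 (131, np.float64(-39.5))
[325 180  33  33] 314 [340.1369 197.035 ] z172 (148, np.float64(110.2)) z36 (123, np.float64(108.3))
```

View pics/c2.png

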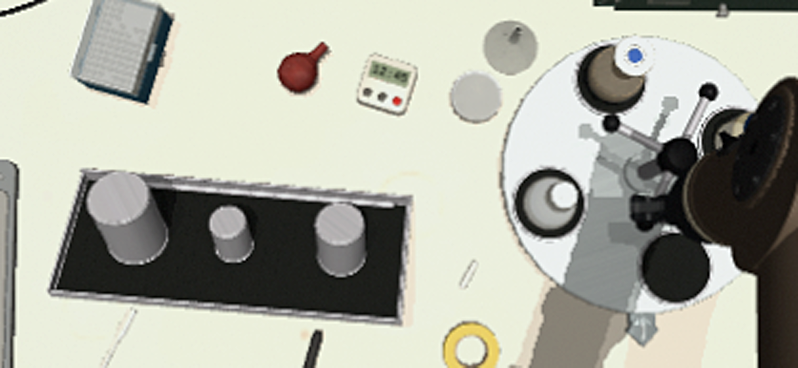

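The picture shows the bay at crop (676,267) and the pointer at (641,328). The ball is at -26.5°, so the platter has turned -105.3° and has about -16.5° to go.

Request:
send_rows(
  steps=[
    [[0,0.0012,-0.0051,0,0,0,0],[0,0.0017,-0.005,0,0,0,0],[0,0.0021,-0.0048,0,0,0,0],[0,0.0007,-0.0014,0,0,0,0],[0,0,0,0,0,0,0],[0,0,0,0,0,0,0],[0,-0.004,0.009,0,0,0,0],[0,0,0,-0.03,0,0,0]],
  ],
)

```text
time: 5.17
tcp_pos: [0.5641, -0.2243, 0.1813]
orientation: [[1.0, 0.001, -0.01], [0.001, -1.0, 0.003], [-0.01, -0.003, -1.0]]
contact_force: [-0.8, -0.5, -0.1]
grip_width: 0.0001
grip_force: 0.0
```

Request:
send_rows(
  steps=[
    [[1,0,0,-0.035,0,0,0],[1,0,0,-0.035,0,0,0],[1,-0.015,-0.035,0,0,0,0],[1,-0.015,-0.035,0,0,0,0],[1,-0.015,-0.035,0,0,0,0],[1,-0.015,-0.035,0,0,0,0],[1,0,0,0,0,0,0]],
  ],
)

```text
time: 5.75
tcp_pos: [0.5054, -0.0763, 0.2564]
orientation: [[1.0, 0.01, -0.002], [0.01, -1.0, 0.004], [-0.002, -0.004, -1.0]]
contact_force: [1.2, 0.2, -0.9]
grip_width: 0.0833
grip_force: 0.0
```

```bash
python3 - <<'E'
from h import *
t=grab("top");s=grab("side"); np.set_printoptions(precision=4,suppress=True); im=t["color"]
A=np.array([.627,-.2417])
for b in blobs(im[110:260,310:460].max(2)<55,25,2000,(310,110)):
  p=onz(t,b[2],.172)[:2];q=onz(t,b[2],.036)[:2]
  f=lambda p:(round(1e3*np.hypot(*(p-A))),round(np.degrees(np.arctan2(*(p-A)[::-1])),1))
  print(b[0],b[1],b[2],"z172",f(p),"z36",f(q),q)
print("pointer",onz(t,(385.2,258),.01))
for n,tt,tb,st,sb in(("S",(188.6,205.2),(192.4,217.6),(252.5,251),(259.5,270)),("M",(242.1,206.2),(242.4,222.4),(273.5,220.5),(282,244)),("L",(136.9,193.8),(144.8,215.7),(219.5,262.5),(235,302.5))):
  a,e=two(t,tt,s,st);b,e2=two(t,tb,s,sb); v=a-b
  print(n,"top",a,"base",b,"err",e,e2,"mid",(a+b)/2,"len",np.linalg.norm(v),"ax",v/np.linalg.norm(v))
cv2.imwrite("pics/c3.png",np.clip(np.vstack([cv2.resize(im[100:275,180:460],None,fx=2,fy=2,interpolation=cv2.INTER_CUBIC),cv2.resize(s["color"][130:250,180:460],None,fx=2,fy=2)])*1.4,0,255).astype(np.uint8))
E
```

```text
[368 120  32  35] 321 [378.2305 140.6231] z172 (92, np.float64(34.8)) z36 (108, np.float64(9.1)) [ 0.7336 -0.2245]
[421 145   8   9] 48 [424.9167 148.7917] z172 (78, np.float64(-42.3)) z36 (135, np.float64(-50.1)) [ 0.7135 -0.3452]
[437 167  12  19] 61 [440.4262 177.4918] z172 (87, np.float64(-94.3)) z36 (143, np.float64(-85.0)) [ 0.6395 -0.3838]
[438 188   9   7] 31 [441.6452 190.6774] z172 (95, np.float64(-112.2)) z36 (146, np.float64(-98.4)) [ 0.6056 -0.3861]
pointer [ 0.4337 -0.245   0.01  ]
S top [0.5591 0.2413 0.1032] base [0.5368 0.2428 0.0562] err 0.006344750601205015 0.004090651945173689 mid [0.548  0.2421 0.0797] len 0.05202866623904681 ax [ 0.4282 -0.0282  0.9032]
M top [0.5568 0.1151 0.1174] base [0.5265 0.1202 0.0581] err 0.004893251195302495 0.0066985303579914085 mid [0.5416 0.1177 0.0878] len 0.06678302457305893 ax [ 0.453  -0.0773  0.8881]
L top [0.5834 0.3532 0.1361] base [0.5422 0.3628 0.048 ] err 0.0045788098222028385 0.005454664544096866 mid [0.5628 0.358  0.0921] len 0.09765262877222577 ax [ 0.4216 -0.0985  0.9014]
```

View pics/c3.png

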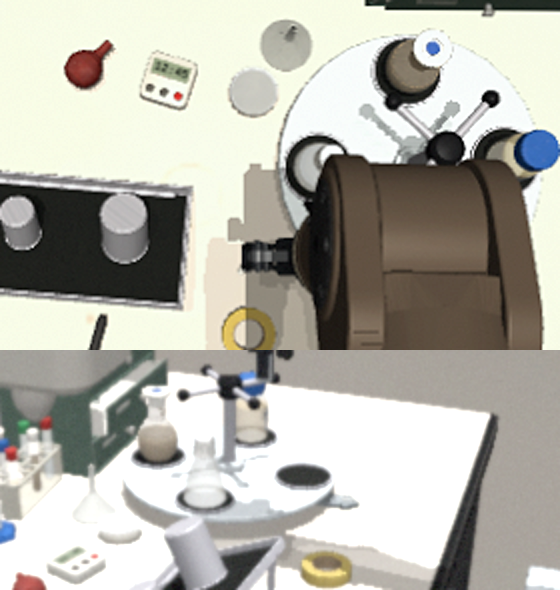

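The bay is now at -177.4° and the pointer at about -179°, within 3 mm. In the picture the bay (side crop (303,476)) lies in front of the pointer (345,503). Next I'll go above the small beaker and tilt the tool to match it.

Request:
send_rows(
  steps=[
    [[1,0.01,-0.039,0,0,0,0],[1,0.01,-0.039,0,0,0,0],[1,0.01,-0.039,0,0,0,0],[1,0.01,-0.039,0,0,0,0],[1,0.01,-0.039,0,0,0,0],[1,0.01,-0.039,0,0,0,0],[1,0.01,-0.039,0,0,0,0],[1,0.01,-0.039,0,0,0,0]],
  ],
)

```text
time: 6.52
tcp_pos: [0.5889, 0.2283, 0.2559]
orientation: [[1.0, -0.001, -0.0], [-0.001, -1.0, -0.001], [-0.0, 0.001, -1.0]]
contact_force: [1.0, 0.3, 0.6]
grip_width: 0.0856
grip_force: 0.0
```

Request:
send_rows(
  steps=[
    [[1,0,0,0,0,0,0.07],[1,0,0,0,0,-0.109,0],[1,0,0,0,0,-0.109,0],[1,0,0,0,0,-0.109,0],[1,0,0,0,0,-0.109,0],[1,0,0,0,0,0,0]],
  ],
)

```text
time: 7.02
tcp_pos: [0.5896, 0.224, 0.2501]
orientation: [[0.898, -0.073, -0.434], [-0.068, -0.997, 0.027], [-0.434, 0.005, -0.901]]
contact_force: [0.6, -0.5, -3.0]
grip_width: 0.0855
grip_force: 0.0
```

```bash
cat >> h.py <<'E'
def goto(P):
    s=monitor.sense();R=np.array(s["orientation"]);p=np.array(s["tcp_pos"])
    print("t",round(s["time"],2),"p",p.round(4),"z",R[:,2].round(3),"y",R[:,1].round(3),"tool shift to",P,":",(R.T@(np.array(P)-p)).round(4),"J",np.round(s["joints"],2), "w",round(s["grip_width"],4))
E
python3 - <<'E'
from h import *
t=grab("top");s=grab("side")
ax=np.array([.4216,-.03,.906]);goto(np.array([.546,.24,.0877])+.05*ax);goto(np.array([.546,.24,.0877])-.014*ax)
cv2.imwrite("pics/c4.png",np.clip(np.vstack([cv2.resize(t["color"][120:270,100:300],None,fx=2,fy=2,interpolation=cv2.INTER_CUBIC),cv2.resize(s["color"][180:320,170:370],None,fx=2,fy=2)])*1.4,0,255).astype(np.uint8))
E
```

```text
t 7.12 p [0.5891 0.2264 0.2535] z [-0.423  0.029 -0.906] y [-0.071 -0.997  0.001] tool shift to [0.56708 0.2385  0.133  ] : [ 0.0304 -0.0107  0.1188] J [-0.27  0.71 -0.17  1.13 -0.09  1.7  -2.05] w 0.0855
t 7.12 p [0.5891 0.2264 0.2535] z [-0.423  0.029 -0.906] y [-0.071 -0.997  0.001] tool shift to [0.5400976 0.24042   0.075016 ] : [ 0.0305 -0.0108  0.1828] J [-0.27  0.71 -0.17  1.13 -0.09  1.7  -2.05] w 0.0855
```

View pics/c4.png

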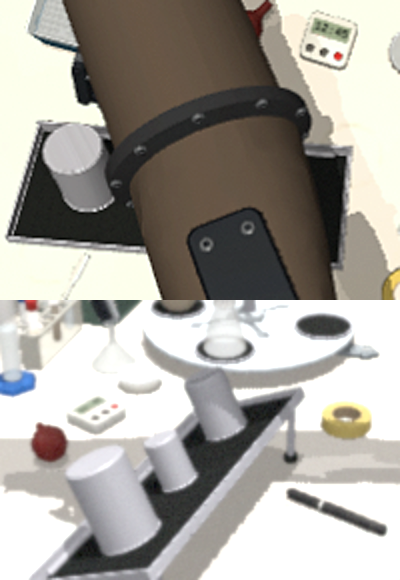

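The tool is tilted to match and joint ranges are fine. Beaker S is unobstructed (side crop (170,462)), so I'll descend and grip.

Request:
send_rows(
  newtons=25,
  steps=[
    [[1,0.015,-0.0055,0.03,0,0,0],[1,0.0155,-0.0055,0.03,0,0,0],[1,0,0,0.025,0,0,0],[1,0,0,0.025,0,0,0],[1,0,0,0.025,0,0,0],[1,0,0,0.025,0,0,0],[1,0,0,0.023,0,0,0],[1,0,0,0,0,0,0]],
  ],
)

```text
time: 7.78
tcp_pos: [0.5354, 0.242, 0.0758]
orientation: [[0.903, -0.066, -0.424], [-0.06, -0.998, 0.027], [-0.425, 0.001, -0.905]]
contact_force: [-0.6, -0.1, 0.1]
grip_width: 0.0854
grip_force: 0.0
```

Request:
send_rows(
  newtons=25,
  steps=[
    [[0,0,0,0,0,0,0],[0,0,0,0,0,0,0],[0,0,0,0,0,0,0],[0,0,0,0,0,0,0],[0,0,0,0,0,0,0],[0,0,0,0,0,0,0],[0,0,0,0,0,0,0]],
  ],
)

```text
time: 8.37
tcp_pos: [0.5406, 0.2428, 0.0794]
orientation: [[0.906, -0.069, -0.418], [-0.062, -0.998, 0.03], [-0.419, -0.002, -0.908]]
contact_force: [0.7, -0.3, 7.2]
grip_width: 0.0416
grip_force: 24.8
```

```bash
python3 - <<'E'
from h import *
s=grab("side");goto([.54,.24,.075])
cv2.imwrite("pics/c5.png",np.clip(cv2.resize(s["color"][170:320,170:370],None,fx=3,fy=3,interpolation=cv2.INTER_CUBIC)*1.2,0,255).astype(np.uint8))
E
```

```text
t 8.42 p [0.5406 0.2428 0.0794] z [-0.418  0.03  -0.908] y [-0.069 -0.998 -0.002] tool shift to [0.54, 0.24, 0.075] : [0.0015 0.0029 0.0041] J [-0.29  0.78 -0.19  1.44 -0.08  1.31 -2.05] w 0.0416
```

View pics/c5.png

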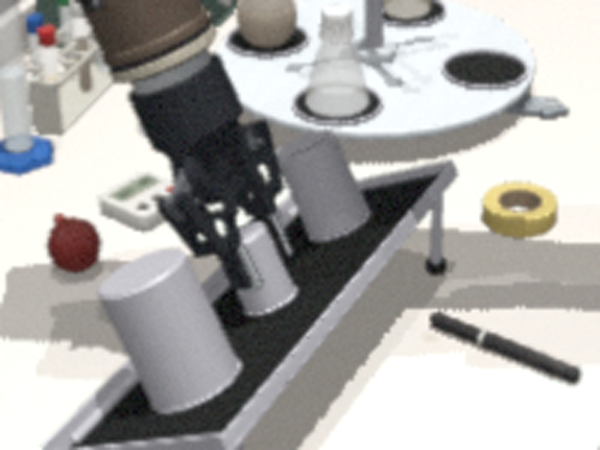

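S is gripped (width 41.6 mm) and the fingers sit well along it. Now lift, turn it upright and carry it over.

Request:
send_rows(
  steps=[
    [[0,0,0,-0.02,0,0,0],[0,0,0,-0.03,0,0,0],[0,0,0,-0.035,0,0,0],[0,0,0,-0.035,0,0,0],[0,0,0,-0.03,0,0.109,0],[0,0,0,0,0,0.109,0],[0,0,0,0,0,0.109,0],[0,0,0,0,0,0.109,0]],
  ],
)

```text
time: 9.08
tcp_pos: [0.6037, 0.2386, 0.2158]
orientation: [[0.998, -0.068, 0.009], [-0.068, -0.998, 0.002], [0.009, -0.003, -1.0]]
contact_force: [0.7, 0.5, -0.3]
grip_width: 0.0415
grip_force: 25.6
```

Request:
send_rows(
  steps=[
    [[0,0,0,0,0,0,-0.07],[0,-0.012,0.03,0,0,0,0],[0,-0.012,0.04,0,0,0,0],[0,-0.012,0.04,0,0,0,0],[0,-0.012,0.04,0,0,0,0],[0,-0.012,0.04,0,0,0,0],[0,-0.012,0.04,0,0,0,0],[0,-0.012,0.04,0,0,0,0]],
  ],
)

```text
time: 9.75
tcp_pos: [0.5183, -0.0333, 0.2146]
orientation: [[1.0, 0.002, 0.002], [0.002, -1.0, -0.0], [0.002, 0.0, -1.0]]
contact_force: [1.2, 0.1, -0.3]
grip_width: 0.0416
grip_force: 25.7
```

Request:
send_rows(
  steps=[
    [[0,0,0.04,0,0,0,0],[0,0,0.04,0,0,0,0],[0,0,0.04,0,0,0,0],[0,0,0.04,0,0,0,0],[0,0,0.03,0,0,0,0],[0,0,0,0,0,0,0],[0,0,0,0,0,0,0]],
  ],
)

```text
time: 10.33
tcp_pos: [0.5188, -0.2241, 0.2142]
orientation: [[1.0, -0.003, 0.001], [-0.003, -1.0, -0.001], [0.001, 0.001, -1.0]]
contact_force: [0.1, 0.4, -0.0]
grip_width: 0.0413
grip_force: 25.7
```

```bash
python3 - <<'E'
from h import *
s=grab("side");t=grab("top");goto([.507,-.247,.056])
def ell(m,off):
    c=max(cv2.findContours(m.astype(np.uint8),0,2)[0],key=cv2.contourArea);e=cv2.fitEllipse(c+np.array(off));return e
im=s["color"]
c=im[180:215,300:350].max(2)<70
print("bay side",[(b[0],b[1],b[2].round(1),onz(s,b[2],.036).round(4)) for b in blobs(c,60,3000,(300,180))])
cv2.imwrite("pics/c6.png",np.clip(cv2.resize(im[90:250,240:420],None,fx=3,fy=3,interpolation=cv2.INTER_CUBIC)*1.2,0,255).astype(np.uint8))
print(proj(s,[.507,-.247,.036]))
E
```

```text
t 10.43 p [ 0.5194 -0.2207  0.214 ] z [ 0.001  0.    -1.   ] y [ 0.002 -1.    -0.   ] tool shift to [0.507, -0.247, 0.056] : [-0.0126  0.0263  0.158 ] J [ 0.33  0.35 -0.03  1.75  0.01  1.04 -1.27] w 0.0417
bay side [(array([318, 188,  26,  10]), np.int32(210), array([330.9, 192.7]), array([ 0.5082, -0.2459,  0.036 ]))]
[[331.41593288 192.57444568]]
```

View pics/c6.png

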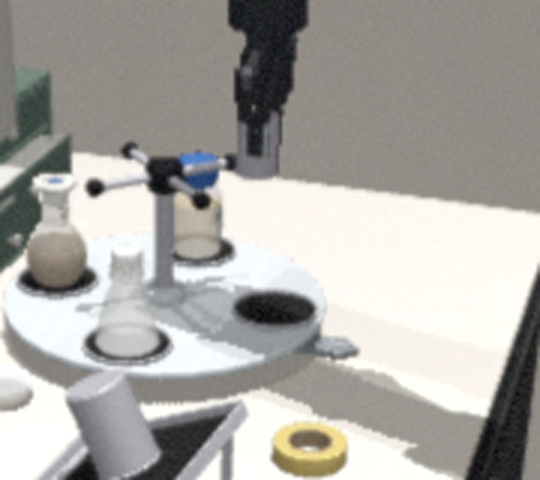

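The picture shows S upright in the hand, with its lower edge at crop (258,172). The bay at side (331,193) gives (0.508,-0.246), which agrees with the top view.

```bash
cat >> h.py <<'E'
def ony(d,uv,y):
    c,v=ray(d,uv); return c+v*(y-c[1])/v[1]
def held(d,p,x0,y0,x1,y1):
    "held beaker: bright-grey rows below the fingers, in the side view -> x edges and bottom"
    g=d["color"][y0:y1,x0:x1].astype(int);return g
E
python3 - <<'E'
from h import *
s=grab("side");im=s["color"]
p=np.array(monitor.sense()["tcp_pos"])
g=cv2.cvtColor(im,cv2.COLOR_BGR2GRAY)
for r in range(134,154,2): print(r,g[r,310:342:1].tolist())
for uv in((326,145),(326,147)): print(ony(s,uv,p[1]))
print("tcp px",proj(s,p),p, proj(s,p+[.021,0,-.02]),proj(s,p-[.021,0,.02]))
E
```

```text
134 [120, 119, 121, 119, 118, 118, 118, 116, 81, 87, 95, 85, 33, 29, 34, 30, 36, 81, 94, 94, 98, 87, 61, 66, 114, 121, 120, 118, 118, 120, 116, 122]
136 [117, 119, 117, 120, 117, 117, 119, 115, 89, 91, 93, 79, 41, 26, 24, 30, 35, 78, 94, 78, 95, 90, 61, 68, 117, 120, 119, 120, 120, 119, 120, 120]
138 [119, 119, 120, 119, 120, 121, 118, 118, 90, 87, 93, 81, 42, 19, 28, 29, 40, 76, 91, 84, 92, 92, 104, 119, 118, 120, 119, 119, 119, 118, 119, 120]
140 [116, 120, 120, 121, 119, 118, 115, 114, 91, 91, 93, 83, 34, 24, 26, 28, 44, 90, 93, 99, 95, 92, 119, 118, 117, 121, 119, 118, 119, 120, 118, 119]
142 [98, 109, 107, 125, 103, 57, 46, 56, 81, 92, 95, 92, 75, 73, 57, 54, 65, 93, 88, 98, 97, 95, 117, 118, 119, 118, 118, 117, 120, 121, 119, 121]
144 [123, 125, 158, 164, 154, 97, 39, 37, 80, 89, 96, 95, 99, 100, 100, 99, 96, 102, 98, 95, 94, 91, 117, 119, 120, 120, 118, 120, 120, 118, 119, 121]
146 [93, 88, 86, 125, 125, 89, 66, 63, 83, 92, 97, 101, 102, 101, 103, 105, 99, 102, 100, 99, 94, 91, 114, 119, 119, 119, 119, 119, 121, 120, 118, 121]
148 [55, 52, 100, 195, 204, 203, 196, 176, 132, 103, 103, 99, 101, 100, 102, 99, 101, 100, 99, 99, 100, 100, 111, 124, 120, 119, 118, 120, 119, 120, 119, 120]
150 [49, 79, 158, 202, 206, 207, 207, 204, 202, 192, 191, 170, 167, 150, 146, 148, 150, 151, 167, 187, 195, 192, 195, 197, 190, 187, 187, 190, 186, 164, 163, 159]
152 [127, 164, 184, 202, 207, 206, 208, 207, 205, 205, 206, 207, 205, 208, 207, 206, 205, 206, 206, 206, 207, 206, 206, 207, 207, 206, 207, 208, 206, 205, 206, 206]
[ 0.52165172 -0.22013166  0.20091513]
[ 0.52146049 -0.22013166  0.19468797]
tcp px [[326.84932643 140.9001272 ]] [ 0.51947129 -0.22013166  0.21394741] [[319.79386154 146.42687722]] [[333.54933858 148.2257704 ]]
```

S sits about 6 mm in +x of the TCP with its rim 20 mm below it. I'll allow for that and set it down.

Request:
send_rows(
  steps=[
    [[0,-0.018,0.026,0,0,0,0],[0,0,0,0.035,0,0,0],[0,0,0,0.035,0,0,0],[0,0,0,0.035,0,0,0],[0,0,0,0.03,0,0,0],[0,0,0,0.015,0,0,0],[0,0,0,0,0,0,0],[0,0,0,0,0,0,0]],
  ],
)

```text
time: 11.15
tcp_pos: [0.5013, -0.2461, 0.0635]
orientation: [[1.0, 0.004, -0.001], [0.004, -1.0, 0.001], [-0.001, -0.001, -1.0]]
contact_force: [-0.2, -1.0, 0.1]
grip_width: 0.0415
grip_force: 25.7
```

Request:
send_rows(
  steps=[
    [[0,0,0,0.002,0,0,0],[0,0,0,0.002,0,0,0],[0,0,0,0.002,0,0,0],[0,0,0,0,0,0,0],[0,0,0,0,0,0,0]],
  ],
)

```text
time: 11.57
tcp_pos: [0.5013, -0.2476, 0.058]
orientation: [[1.0, 0.002, 0.001], [0.002, -1.0, -0.0], [0.001, 0.0, -1.0]]
contact_force: [-0.1, 0.7, -0.8]
grip_width: 0.0416
grip_force: 25.7
```

Request:
send_rows(
  steps=[
    [[0,0,0,0.002,0,0,0],[0,0,0,0,0,0,0],[0,0,0,0,0,0,0]],
  ],
)

```text
time: 11.82
tcp_pos: [0.5015, -0.2479, 0.0568]
orientation: [[1.0, 0.002, 0.001], [0.002, -1.0, -0.001], [0.001, 0.001, -1.0]]
contact_force: [-3.6, 1.1, 12.6]
grip_width: 0.0416
grip_force: 26.7
```

Request:
send_rows(
  steps=[
    [[0,0,0,0.002,0,0,0],[0,0,0,0,0,0,0],[0,0,0,0,0,0,0]],
  ],
)

```text
time: 12.07
tcp_pos: [0.5018, -0.2484, 0.056]
orientation: [[1.0, 0.001, 0.002], [0.001, -1.0, -0.002], [0.002, 0.002, -1.0]]
contact_force: [-7.3, 0.9, 24.7]
grip_width: 0.0416
grip_force: 28.0
```

Contact at z = 0.0568. I'll ease off, open, rise and look.

Request:
send_rows(
  steps=[
    [[0,0,0,-0.0028,0,0,0],[0,0,0,0,0,0,0],[0.6,0,0,0,0,0,0],[0.7,0,0,0,0,0,0],[1,0,0,0,0,0,0],[1,0,0,0,0,0,0],[1,0,0,0,0,0,0],[1,0,0,0,0,0,0]],
  ],
)

```text
time: 12.73
tcp_pos: [0.501, -0.2475, 0.0561]
orientation: [[1.0, 0.002, -0.0], [0.002, -1.0, 0.0], [-0.0, -0.0, -1.0]]
contact_force: [0.6, -0.3, 0.9]
grip_width: 0.0856
grip_force: 0.0
```

Request:
send_rows(
  steps=[
    [[1,0,0,-0.02,0,0,0],[1,0,0,-0.035,0,0,0],[1,0,0,-0.04,0,0,0],[1,0,0,-0.04,0,0,0],[1,0,0,-0.035,0,0,0],[1,0,0,0,0,0,0],[1,0,-0.04,0,0,0,0],[1,0,-0.04,0,0,0,0]],
  ],
)

```text
time: 13.4
tcp_pos: [0.5008, -0.169, 0.227]
orientation: [[1.0, -0.004, 0.002], [-0.004, -1.0, -0.001], [0.002, 0.001, -1.0]]
contact_force: [1.6, 0.8, -0.3]
grip_width: 0.0857
grip_force: 0.0
```

Request:
send_rows(
  steps=[
    [[1,0.01,-0.04,0,0,0,0],[1,0.01,-0.04,0,0,0,0],[1,0.01,-0.04,0,0,0,0],[1,0.01,-0.04,0,0,0,0],[1,0.01,-0.04,0,0,0,0],[1,0.01,-0.04,0,0,0,0],[1,0.02,-0.02,0,0,0,0],[1,0,0,0,0,0,0]],
  ],
)

```text
time: 14.07
tcp_pos: [0.5822, 0.0998, 0.2261]
orientation: [[1.0, 0.01, 0.001], [0.01, -1.0, 0.003], [0.001, -0.003, -1.0]]
contact_force: [-0.3, -0.5, 0.9]
grip_width: 0.0854
grip_force: 0.0
```

```bash
python3 - <<'E'
from h import *
s=grab("side");t=grab("top");goto([.55,.11,.2])
im=s["color"];g=cv2.cvtColor(im,cv2.COLOR_BGR2GRAY)
for r in range(166,204,3): print(r,g[r,310:352:1].tolist())
a=cv2.resize(im[120:260,240:400],None,fx=3,fy=3,interpolation=cv2.INTER_CUBIC)
b=cv2.resize(t["color"][150:270,200:460],None,fx=1,fy=1)
cv2.imwrite("pics/c7.png",np.clip(a*1.2,0,255).astype(np.uint8))
h=t["color"][195:270,330:430];hh=cv2.resize(h,None,fx=4,fy=4,interpolation=cv2.INTER_CUBIC)
o=np.zeros((420,880,3),np.uint8);o[:420,:480]=np.clip(a*1.2,0,255)[:420];o[:300,480:880]=np.clip(hh*1.2,0,255)
cv2.imwrite("pics/c7.png",o[:,:800]);print(proj(t,[[.508,-.246,.036],[.508,-.246,.096]]),proj(s,[[.508,-.246,.036],[.508,-.246,.096]]))
E
```

```text
t 14.17 p [0.5805 0.0937 0.2257] z [-0.001 -0.    -1.   ] y [ 0.004 -1.     0.   ] tool shift to [0.55, 0.11, 0.2] : [-0.0304 -0.0164  0.0257] J [-0.14  0.39 -0.15  1.66  0.06  1.1  -1.88] w 0.0852
166 [148, 141, 129, 135, 200, 208, 209, 209, 209, 207, 207, 208, 208, 209, 208, 209, 209, 209, 207, 210, 208, 208, 209, 209, 210, 208, 208, 209, 208, 208, 208, 210, 210, 208, 209, 208, 209, 208, 208, 208, 208, 209]
169 [121, 116, 107, 109, 144, 174, 196, 200, 208, 209, 209, 209, 208, 209, 208, 209, 208, 209, 209, 209, 208, 209, 209, 208, 209, 208, 209, 208, 209, 209, 208, 210, 209, 209, 209, 210, 210, 209, 209, 209, 209, 208]
172 [146, 142, 128, 77, 43, 44, 53, 113, 186, 209, 211, 211, 211, 210, 211, 207, 210, 205, 208, 208, 209, 207, 207, 208, 208, 209, 209, 208, 209, 208, 209, 209, 209, 210, 207, 209, 209, 210, 209, 208, 210, 208]
175 [90, 65, 47, 57, 72, 105, 140, 138, 175, 206, 209, 210, 210, 209, 209, 199, 192, 181, 181, 181, 182, 181, 181, 181, 181, 182, 181, 188, 196, 207, 209, 209, 209, 210, 211, 209, 210, 209, 211, 209, 210, 210]
178 [130, 142, 161, 192, 196, 200, 208, 209, 208, 2
[... 1240 characters left out ...]
, 179, 138, 113, 126, 122, 92, 64, 60, 52, 57, 75, 79, 103, 107, 102, 92, 91, 73, 55, 48, 53, 57, 70, 79, 108, 131, 143, 174, 193, 174, 209, 211, 212, 210]
199 [207, 208, 209, 209, 210, 212, 211, 211, 211, 210, 210, 209, 206, 198, 194, 181, 169, 140, 132, 137, 133, 132, 136, 133, 131, 141, 138, 133, 135, 172, 191, 193, 198, 204, 187, 148, 122, 181, 204, 212, 212, 212]
202 [209, 209, 212, 212, 210, 212, 212, 212, 211, 211, 210, 211, 212, 210, 210, 210, 209, 211, 209, 209, 210, 209, 208, 209, 210, 209, 212, 210, 208, 208, 197, 175, 148, 115, 81, 74, 91, 145, 162, 170, 179, 179]
[[387.99567569 228.9678167 ]
 [394.95102545 228.6029395 ]] [[331.01581079 192.65879374]
 [331.70155743 174.98786764]]
```

View pics/c7.png

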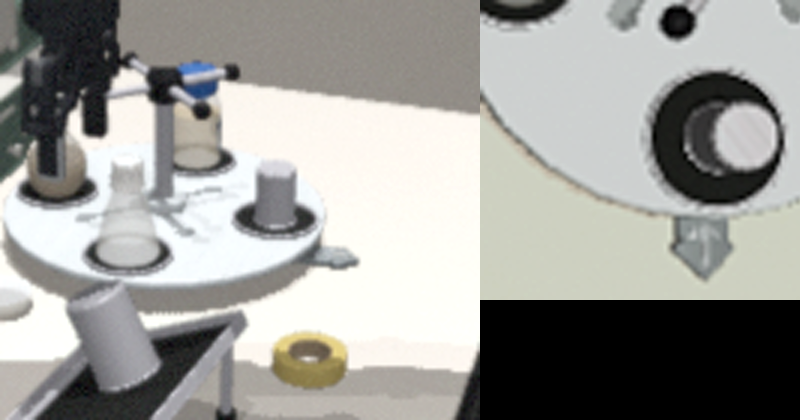

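S stands upright in the bay: side columns 325–338, top-view disc at about (396.5,229.3), which puts it at (0.507,-0.2485). Next is M. S turned out 6 mm in +x of my estimate, so I'll shift M's by 5 mm.

Request:
send_rows(
  steps=[
    [[1,0,0,0,0,0,0.07],[1,0,0,0,0,-0.109,0],[1,0,0,0,0,-0.109,0],[1,0,0,0,0,-0.109,0],[1,0,0,0,0,-0.109,0],[1,0,0,0,0,0,0],[1,0,0,0,0,0,0]],
  ],
)

```text
time: 14.75
tcp_pos: [0.5807, 0.0907, 0.2239]
orientation: [[0.903, -0.071, -0.424], [-0.065, -0.997, 0.029], [-0.425, 0.002, -0.905]]
contact_force: [-1.1, -1.0, 0.1]
grip_width: 0.0855
grip_force: 0.0
```

```bash
python3 - <<'E'
from h import *
s=grab("side");goto([.5402,.1153,.0857])
mid=np.array([.5395,.1153,.096])+[.0045,0,-.002];ax=np.array([.4216,-.03,.906])
print(proj(s,[mid+.039*ax,mid,mid-.039*ax]).round(1))
g=cv2.cvtColor(s["color"],cv2.COLOR_BGR2GRAY)
for r in range(216,252,4): print(r,g[r,255:302].tolist())
E
```

```text
t 14.8 p [0.5805 0.0914 0.2255] z [-0.421  0.029 -0.907] y [-0.07  -0.998  0.001] tool shift to [0.5402, 0.1153, 0.0857] : [ 0.021  -0.0211  0.1444] J [-0.11  0.66 -0.12  1.29 -0.05  1.62 -1.86] w 0.0858
[[271.2 215.8]
 [277.4 229.5]
 [283.5 243.1]]
216 [129, 114, 110, 110, 111, 108, 108, 108, 107, 108, 109, 116, 127, 142, 147, 148, 151, 151, 150, 152, 153, 159, 161, 172, 173, 157, 133, 118, 111, 111, 110, 110, 111, 112, 116, 113, 115, 112, 113, 116, 116, 114, 113, 114, 113, 110, 111]
220 [214, 215, 215, 214, 215, 213, 198, 166, 153, 153, 160, 164, 164, 166, 168, 171, 170, 176, 188, 177, 163, 150, 144, 145, 143, 144, 140, 135, 124, 109, 107, 107, 109, 109, 111, 113, 110, 109, 107, 111, 107, 109, 109, 111, 108, 108, 109]
224 [208, 208, 207, 208, 207, 208, 199, 136, 102, 104, 107, 106, 108, 110, 114, 116, 120, 127, 130, 133, 138, 138, 142, 143, 144, 145, 144, 139, 138, 129, 131, 167, 173, 142, 128, 135, 168, 146, 175, 150, 175, 148, 176, 149, 175, 153, 182]
228 [207, 208, 208, 207, 208, 208, 206, 208, 195, 133, 92, 94, 95, 102, 102, 109, 115, 117, 123, 129, 131, 133, 135, 138, 140, 142
[... 512 characters left out ...]
80, 42, 27, 30, 30, 29, 30, 29, 31, 32, 29]
240 [139, 139, 138, 138, 136, 134, 143, 134, 131, 126, 121, 136, 117, 99, 89, 86, 92, 99, 101, 102, 112, 113, 115, 122, 130, 132, 135, 135, 139, 140, 144, 143, 145, 144, 143, 139, 135, 122, 89, 47, 33, 32, 34, 34, 31, 31, 32]
244 [118, 123, 138, 135, 127, 128, 132, 140, 151, 147, 125, 80, 49, 24, 27, 34, 59, 84, 95, 100, 101, 106, 113, 118, 122, 126, 128, 133, 137, 138, 141, 142, 145, 151, 161, 130, 101, 58, 40, 35, 36, 37, 35, 34, 37, 39, 41]
248 [126, 130, 131, 136, 116, 100, 92, 66, 33, 21, 20, 7, 9, 21, 10, 11, 18, 44, 80, 91, 96, 103, 108, 116, 120, 123, 146, 159, 120, 103, 83, 58, 38, 33, 36, 34, 34, 39, 35, 40, 37, 40, 37, 52, 106, 141, 143]
```

Request:
send_rows(
  newtons=25,
  steps=[
    [[1,0.012,-0.0105,0,0,0,0],[1,0.012,-0.0105,0.014,0,0,0],[1,0,0,0.03,0,0,0],[1,0,0,0.03,0,0,0],[1,0,0,0.025,0,0,0],[1,0,0,0.025,0,0,0],[1,0,0,0.02,0,0,0],[1,0,0,0,0,0,0]],
  ],
)

```text
time: 15.47
tcp_pos: [0.5389, 0.1163, 0.0834]
orientation: [[0.903, -0.067, -0.425], [-0.061, -0.998, 0.027], [-0.426, 0.001, -0.905]]
contact_force: [-0.9, -0.8, -0.5]
grip_width: 0.0855
grip_force: 0.0
```

Request:
send_rows(
  newtons=25,
  steps=[
    [[0,0,0,0,0,0,0],[0,0,0,0,0,0,0],[0,0,0,0,0,0,0],[0,0,0,0,0,0,0],[0,0,0,0,0,0,0],[0,0,0,0,0,0,0]],
  ],
)

```text
time: 15.97
tcp_pos: [0.5445, 0.1167, 0.0874]
orientation: [[0.906, -0.068, -0.418], [-0.062, -0.998, 0.03], [-0.419, -0.001, -0.908]]
contact_force: [1.1, -0.1, 7.7]
grip_width: 0.0538
grip_force: 25.8
```

Request:
send_rows(
  steps=[
    [[0,0,0,-0.02,0,0,0],[0,0,0,-0.03,0,0,0],[0,0,0,-0.035,0,0,0],[0,0,0,-0.035,0,0,0],[0,0,0,-0.04,0,0.109,0],[0,0,0,0,0,0.109,0],[0,0,0,0,0,0.109,0],[0,0,0,0,0,0.109,0]],
  ],
)

```text
time: 16.63
tcp_pos: [0.6121, 0.1119, 0.233]
orientation: [[0.998, -0.068, 0.009], [-0.068, -0.998, 0.001], [0.009, -0.002, -1.0]]
contact_force: [-0.2, 0.7, -1.6]
grip_width: 0.0536
grip_force: 26.8
```

Request:
send_rows(
  steps=[
    [[0,0,0,-0.02,0,0,-0.07],[0,-0.027,0.025,0,0,0,0],[0,-0.027,0.025,0,0,0,0],[0,-0.026,0.03,0,0,0,0],[0,-0.026,0.03,0,0,0,0],[0,0,0.04,0,0,0,0],[0,0,0.04,0,0,0,0],[0,0,0.04,0,0,0,0]],
  ],
)

```text
time: 17.3
tcp_pos: [0.5046, -0.1203, 0.2522]
orientation: [[1.0, 0.002, 0.003], [0.002, -1.0, -0.001], [0.003, 0.001, -1.0]]
contact_force: [1.2, 0.5, -1.0]
grip_width: 0.0539
grip_force: 26.9
```

Request:
send_rows(
  steps=[
    [[0,0,0.04,0,0,0,0],[0,0,0.04,0,0,0,0],[0,0,0.04,0,0,0,0],[0,0,0.01,0,0,0,0],[0,0,0,0,0,0,0],[0,0,0,0,0,0,0],[0,0,0,0,0,0,0]],
  ],
)

```text
time: 17.88
tcp_pos: [0.5054, -0.2474, 0.2511]
orientation: [[1.0, 0.003, 0.001], [0.003, -1.0, 0.0], [0.001, -0.0, -1.0]]
contact_force: [0.5, -0.0, -0.5]
grip_width: 0.0538
grip_force: 26.9
```

```bash
cat >> h.py <<'E'
def rows(d,p,r,lo,hi,ahead):
    "edges of the held beaker: print grey rows below the TCP in the side view"
    q=proj(d,np.array(p)-[0,0,ahead])[0]; print("axis px at rim",q.round(1),"r px",(proj(d,np.array(p)+[r,0,-ahead])[0]-q).round(1))
    g=cv2.cvtColor(d["color"],cv2.COLOR_BGR2GRAY);c=int(q[0])-lo
    for k in range(int(q[1])-10,int(q[1])+8,2): print(k,"from",c,g[k,c:c+lo+hi].tolist())
E
python3 - <<'E'
from h import *
goto([.507,-.2485,.1]);s=grab("side");p=monitor.sense()["tcp_pos"]
rows(s,p,.027,16,16,.030)
E
```

```text
t 17.88 p [ 0.5054 -0.2474  0.2511] z [ 0.001  0.    -1.   ] y [ 0.003 -1.    -0.   ] tool shift to [0.507, -0.2485, 0.1] : [0.0015 0.0012 0.1511] J [ 0.35  0.32  0.02  1.7  -0.01  1.12 -1.2 ] w 0.0538
axis px at rim [334.1 136.2] r px [-8.8 -1.1]
126 from 318 [117, 118, 119, 119, 121, 119, 123, 119, 115, 90, 90, 48, 34, 31, 32, 36, 82, 95, 100, 99, 103, 103, 99, 97, 97, 92, 97, 117, 119, 118, 119, 120]
128 from 318 [120, 117, 119, 116, 118, 120, 119, 121, 116, 92, 94, 87, 88, 85, 86, 86, 95, 95, 97, 100, 102, 100, 100, 101, 95, 95, 94, 118, 120, 117, 121, 120]
130 from 318 [118, 118, 117, 121, 118, 119, 118, 115, 117, 94, 91, 93, 95, 96, 96, 100, 102, 101, 101, 101, 97, 100, 102, 99, 98, 94, 97, 118, 121, 118, 118, 119]
132 from 318 [119, 120, 119, 118, 120, 120, 119, 118, 89, 86, 93, 91, 94, 97, 100, 100, 103, 103, 103, 103, 105, 101, 100, 98, 96, 94, 93, 116, 118, 119, 119, 121]
134 from 318 [119, 117, 120, 119, 121, 117, 120, 113, 61, 83, 91, 94, 97, 99, 103, 103, 103, 100, 103, 102, 103, 100, 99, 96, 96, 89, 85, 116, 121, 119, 122, 122]
136 from 318 [118, 118, 122, 119, 121, 119, 119, 114, 75, 86, 92, 96, 96, 99, 100, 101, 102, 102, 101, 99, 100, 100, 97, 98, 93, 85, 81, 114, 119, 121, 121, 119]
138 from 318 [119, 118, 120, 120, 120, 122, 121, 117, 98, 92, 96, 96, 93, 98, 100, 101, 103, 98, 102, 99, 98, 99, 103, 94, 92, 93, 99, 118, 114, 119, 118, 118]
140 from 318 [116, 121, 119, 117, 117, 120, 121, 121, 118, 108, 110, 81, 93, 102, 106, 108, 99, 97, 97, 103, 105, 111, 107, 98, 111, 114, 117, 117, 119, 118, 120, 121]
142 from 318 [40, 81, 114, 119, 116, 121, 118, 120, 118, 120, 120, 118, 119, 118, 120, 118, 121, 117, 120, 118, 119, 118, 119, 119, 121, 121, 119, 119, 117, 120, 117, 119]
```

M hangs about 3 mm in -x of the TCP (centre column 335.2 against 334.1 predicted). Shift it +5.5 mm over S and lower.

Request:
send_rows(
  steps=[
    [[0,0.0055,0.0004,0.03,0,0,0],[0,0,0,0.035,0,0,0],[0,0,0,0.035,0,0,0],[0,0,0,0.018,0,0,0],[0,0,0,0.004,0,0,0],[0,0,0,0.004,0,0,0],[0,0,0,0.004,0,0,0],[0,0,0,0,0,0,0]],
  ],
)

```text
time: 18.6
tcp_pos: [0.5113, -0.2487, 0.1215]
orientation: [[1.0, 0.002, 0.002], [0.002, -1.0, -0.001], [0.002, 0.001, -1.0]]
contact_force: [-0.9, 0.9, -0.5]
grip_width: 0.054
grip_force: 26.9
```

Request:
send_rows(
  steps=[
    [[0,0,0,0.004,0,0,0],[0,0,0,0.004,0,0,0],[0,0,0,0.004,0,0,0],[0,0,0,0,0,0,0],[0,0,0,0,0,0,0]],
  ],
)

```text
time: 19.02
tcp_pos: [0.5103, -0.2489, 0.1085]
orientation: [[1.0, 0.002, -0.0], [0.002, -1.0, 0.0], [-0.0, -0.0, -1.0]]
contact_force: [0.2, 0.3, -0.2]
grip_width: 0.0538
grip_force: 26.9
```

```bash
python3 - <<'E'
from h import *
goto([.507,-.2485,.068]);s=grab("side");p=monitor.sense()["tcp_pos"]
rows(s,p,.027,16,16,.032)
E
```

```text
t 19.02 p [ 0.5103 -0.2489  0.1085] z [-0.  0. -1.] y [ 0.002 -1.    -0.   ] tool shift to [0.507, -0.2485, 0.068] : [-0.0033 -0.0004  0.0405] J [ 0.35  0.47  0.01  1.85 -0.01  0.81 -1.2 ] w 0.0538
axis px at rim [331.  180.2] r px [-8.4 -1.3]
170 from 314 [80, 116, 152, 192, 207, 210, 209, 209, 206, 183, 117, 89, 44, 25, 34, 33, 43, 94, 81, 97, 101, 101, 100, 101, 98, 93, 101, 161, 205, 207, 208, 209]
172 from 314 [47, 46, 56, 112, 186, 207, 209, 209, 209, 185, 113, 92, 57, 42, 38, 34, 45, 93, 82, 97, 100, 102, 102, 100, 100, 96, 99, 158, 205, 209, 208, 209]
174 from 314 [40, 52, 79, 127, 149, 201, 209, 209, 208, 184, 115, 92, 96, 93, 96, 92, 94, 98, 100, 98, 102, 103, 101, 102, 99, 94, 102, 160, 206, 208, 210, 209]
176 from 314 [139, 120, 142, 176, 200, 207, 209, 210, 207, 184, 115, 91, 92, 94, 99, 101, 104, 102, 102, 104, 102, 102, 101, 101, 99, 95, 111, 183, 206, 209, 209, 211]
178 from 314 [197, 201, 209, 209, 210, 209, 210, 211, 207, 172, 110, 95, 95, 95, 99, 101, 102, 103, 104, 102, 102, 104, 98, 101, 96, 93, 109, 180, 208, 210, 209, 209]
180 from 314 [208, 211, 212, 209, 210, 211, 206, 208, 205, 151, 98, 94, 94, 97, 96, 102, 103, 104, 103, 101, 105, 99, 100, 98, 97, 94, 103, 169, 202, 210, 210, 210]
182 from 314 [147, 163, 168, 163, 169, 194, 197, 199, 198, 165, 117, 100, 94, 95, 101, 98, 99, 101, 102, 101, 103, 101, 100, 99, 97, 94, 110, 171, 195, 200, 204, 208]
184 from 314 [132, 130, 135, 136, 137, 149, 153, 158, 171, 173, 155, 115, 96, 103, 103, 101, 97, 100, 98, 103, 95, 102, 105, 108, 121, 145, 183, 197, 198, 199, 201, 201]
186 from 314 [131, 144, 144, 146, 147, 149, 153, 152, 145, 135, 124, 94, 89, 93, 96, 98, 98, 99, 100, 100, 97, 95, 96, 100, 137, 177, 185, 194, 198, 199, 199, 200]
```

M is over S with its columns within about 0.3 px (under 1 mm) and no contact force. Lower on.

Request:
send_rows(
  steps=[
    [[0,0,0,0.006,0,0,0],[0,0,0,0.006,0,0,0],[0,0,0,0.006,0,0,0],[0,0,0,0.006,0,0,0],[0,0,0,0.006,0,0,0],[0,0,0,0.006,0,0,0],[0,0,0,0,0,0,0],[0,0,0,0,0,0,0]],
  ],
)

```text
time: 19.73
tcp_pos: [0.5102, -0.2488, 0.0722]
orientation: [[1.0, 0.002, -0.001], [0.002, -1.0, 0.0], [-0.001, -0.0, -1.0]]
contact_force: [0.0, 0.2, -0.7]
grip_width: 0.0539
grip_force: 26.9
```

Request:
send_rows(
  steps=[
    [[0,0,0,0.002,0,0,0],[0,0,0,0.002,0,0,0],[0,0,0,0,0,0,0],[0,0,0,0,0,0,0]],
  ],
)

```text
time: 20.07
tcp_pos: [0.5109, -0.2492, 0.07]
orientation: [[1.0, 0.002, 0.001], [0.002, -1.0, -0.001], [0.001, 0.001, -1.0]]
contact_force: [-3.4, 2.0, 11.7]
grip_width: 0.0538
grip_force: 27.5
```

Request:
send_rows(
  steps=[
    [[0,0,0,-0.0015,0,0,0],[0,0,0,0,0,0,0],[0.75,0,0,0,0,0,0],[0.8,0,0,0,0,0,0],[1,0,0,0,0,0,0],[1,0,0,0,0,0,0],[1,0,0,0,0,0,0],[1,0,0,0,0,0,0]],
  ],
)

```text
time: 20.73
tcp_pos: [0.5104, -0.249, 0.0701]
orientation: [[1.0, 0.002, -0.0], [0.002, -1.0, -0.0], [-0.0, 0.0, -1.0]]
contact_force: [-0.2, -0.0, -0.5]
grip_width: 0.0857
grip_force: 0.0
```

Request:
send_rows(
  steps=[
    [[1,0,0,-0.02,0,0,0],[1,0,0,-0.035,0,0,0],[1,0,0,-0.04,0,0,0],[1,0,0,-0.04,0,0,0],[1,0,0,-0.035,0,0,0],[1,0,0,0,0,0,0],[1,0,-0.04,0,0,0,0],[1,0,-0.04,0,0,0,0]],
  ],
)

```text
time: 21.4
tcp_pos: [0.5102, -0.1705, 0.2408]
orientation: [[1.0, -0.004, 0.002], [-0.004, -1.0, -0.001], [0.002, 0.001, -1.0]]
contact_force: [1.2, 1.9, -0.2]
grip_width: 0.0854
grip_force: 0.0
```

```bash
python3 - <<'E'
from h import *
goto([.6,.34,.24]);s=grab("side");t=grab("top")
for P in([.508,-.2485,.036],[.508,-.2485,.114]): print(proj(s,P).round(1),proj(t,P).round(1))
g=cv2.cvtColor(s["color"],cv2.COLOR_BGR2GRAY)
for r in [*range(158,172,1),174,178,182,186,190,193,195,197,199]: print(r,g[r,318:346].tolist())
g=cv2.cvtColor(t["color"],cv2.COLOR_BGR2GRAY)
for r in range(208,250,3): print(r,g[r,372:420:2].tolist())
E
```

```text
t 21.4 p [ 0.5102 -0.1705  0.2408] z [ 0.002 -0.001 -1.   ] y [-0.004 -1.     0.001] tool shift to [0.6, 0.34, 0.24] : [ 8.790e-02 -5.108e-01  3.000e-04] J [ 0.23  0.29 -0.01  1.77  0.01  1.08 -1.36] w 0.0854
[[331.2 192.3]] [[389. 229.]]
[[332.1 169.3]] [[398.3 228.5]]
158 [207, 208, 208, 208, 207, 208, 208, 207, 207, 207, 208, 208, 205, 207, 207, 207, 207, 208, 207, 207, 208, 206, 207, 208, 208, 208, 207, 208]
159 [208, 207, 208, 206, 208, 207, 208, 208, 208, 208, 208, 208, 207, 208, 205, 207, 208, 208, 206, 207, 208, 208, 208, 208, 207, 208, 208, 207]
160 [208, 207, 209, 208, 207, 208, 207, 209, 209, 207, 208, 206, 206, 207, 208, 207, 207, 208, 207, 210, 208, 208, 208, 207, 207, 207, 208, 209]
161 [209, 209, 208, 208, 208, 207, 207, 207, 208, 208, 207, 207, 208, 208, 209, 208, 208, 209, 208, 209, 208, 208, 208, 206, 208, 208, 207, 207]
162 [208, 207, 209, 208, 209, 208, 208, 208, 208, 208, 208, 209, 208, 207, 207, 208, 207, 209, 208, 209, 208, 209, 207, 208, 208, 208, 209, 208]
163 [209, 207, 209, 208, 208, 210, 208, 208, 209, 208, 210, 207, 208, 207, 208, 209, 209, 209, 209, 208,
[... 3134 characters left out ...]
, 47, 33, 26, 18, 20, 19, 17, 18, 18, 19, 11, 12, 11, 13, 9, 15, 11, 11, 22, 27, 50]
232 [40, 7, 8, 24, 49, 24, 20, 19, 19, 19, 18, 17, 19, 15, 31, 9, 11, 14, 25, 10, 19, 24, 41, 28]
235 [124, 29, 8, 9, 44, 41, 25, 18, 18, 19, 19, 19, 19, 18, 11, 9, 10, 12, 24, 16, 20, 30, 45, 18]
238 [178, 114, 18, 6, 4, 62, 34, 25, 17, 19, 17, 18, 18, 18, 12, 10, 11, 12, 19, 20, 26, 36, 22, 17]
241 [176, 167, 125, 51, 7, 7, 44, 36, 23, 19, 18, 18, 17, 19, 20, 16, 13, 18, 18, 27, 38, 21, 19, 19]
244 [175, 176, 178, 149, 134, 48, 5, 19, 44, 26, 20, 18, 19, 17, 20, 17, 19, 22, 27, 34, 19, 18, 19, 18]
247 [139, 155, 157, 174, 178, 180, 151, 178, 162, 135, 73, 26, 21, 18, 19, 19, 19, 19, 18, 19, 19, 17, 19, 20]
```

M is down and upright over S: top ellipse at rows 167–173 (169.3 predicted), centre column 331.7 against 331.65 for S. Now L.

Request:
send_rows(
  steps=[
    [[1,0.0088,-0.0397,0,0,0,0],[1,0.0088,-0.0397,0,0,0,0],[1,0.0088,-0.0397,0,0,0,0],[1,0.0088,-0.0397,0,0,0,0],[1,0.0088,-0.0397,0,0,0,0],[1,0.0088,-0.0397,0,0,0,0],[1,0.0088,-0.0397,0,0,0,0],[1,0.0088,-0.0397,0,0,0,0]],
  ],
)

```text
time: 22.17
tcp_pos: [0.5802, 0.1507, 0.2401]
orientation: [[1.0, 0.002, 0.0], [0.002, -1.0, -0.0], [0.0, 0.0, -1.0]]
contact_force: [1.1, -1.6, 0.3]
grip_width: 0.0853
grip_force: 0.0
```

Request:
send_rows(
  steps=[
    [[1,0.0088,-0.0397,0,0,0,0],[1,0.0088,-0.0397,0,0,0,0],[1,0.0088,-0.0397,0,0,0,0],[1,0.0088,-0.0397,0,0,0,0],[1,0.0088,-0.0397,0,0,0,0],[1,0,0,0,0,0,0.07],[1,0,0,0,0,-0.109,0],[1,0,0,0,0,-0.109,0]],
  ],
)

```text
time: 22.83
tcp_pos: [0.6212, 0.3498, 0.241]
orientation: [[0.973, -0.063, -0.221], [-0.061, -0.998, 0.015], [-0.221, -0.001, -0.975]]
contact_force: [2.1, 0.3, -0.8]
grip_width: 0.0855
grip_force: 0.0
```

Request:
send_rows(
  steps=[
    [[1,0,0,0,0,-0.109,0],[1,0,0,0,0,-0.109,0],[1,0,0,0,0,0,0],[1,0,0,0,0,0,0]],
  ],
)

```text
time: 23.17
tcp_pos: [0.6248, 0.3464, 0.2358]
orientation: [[0.903, -0.07, -0.425], [-0.065, -0.998, 0.027], [-0.425, 0.003, -0.905]]
contact_force: [-0.2, 0.4, 0.4]
grip_width: 0.0855
grip_force: 0.0
```

```bash
python3 - <<'E'
from h import *
s=grab("side");goto([.5675,.3507,.1012])
mid=np.array([.5675,.3507,.1012]);ax=np.array([.4216,-.03,.906])
print(proj(s,[mid+.0475*ax,mid,mid-.0475*ax]).round(1))
print(proj(s,[mid+[.034,0,0]]).round(1))
g=cv2.cvtColor(s["color"],cv2.COLOR_BGR2GRAY)
for r in range(264,312,6): print(r,g[r,195:262].tolist())
E
```

```text
t 23.22 p [0.6242 0.3475 0.2385] z [-0.421  0.029 -0.906] y [-0.069 -0.998  0.   ] tool shift to [0.5675, 0.3507, 0.1012] : [0.0066 0.0006 0.1484] J [-0.41  0.87 -0.17  0.85 -0.12  1.79 -2.18] w 0.0855
[[217.3 257.7]
 [226.7 276.8]
 [235.9 295.5]]
[[212.5 273.6]]
264 [188, 193, 197, 199, 204, 205, 204, 203, 195, 180, 171, 169, 168, 168, 169, 167, 171, 170, 167, 170, 168, 170, 171, 174, 187, 192, 185, 165, 152, 144, 147, 147, 146, 144, 144, 145, 141, 140, 137, 135, 133, 130, 127, 112, 107, 102, 103, 100, 112, 113, 108, 85, 53, 33, 27, 19, 26, 26, 22, 22, 22, 19, 15, 24, 17, 22, 29]
270 [140, 139, 138, 138, 138, 140, 140, 140, 118, 100, 102, 105, 106, 110, 112, 112, 115, 115, 118, 121, 123, 126, 129, 128, 134, 137, 135, 139, 140, 142, 147, 144, 146, 146, 148, 144, 143, 143, 145, 144, 139, 137, 134, 129, 118, 101, 65, 34, 22, 25, 19, 27, 21, 26, 35, 27, 31, 30, 34, 34, 31, 32, 31, 31, 32, 30, 32]
276 [138, 139, 137, 138, 137, 141, 136, 140, 138, 138, 136, 118, 97, 94, 94, 100, 102, 108, 111, 115, 116, 118, 122, 125, 126, 130, 133, 134, 135, 136, 139, 140, 143, 140, 145, 144, 147, 147, 1
[... 1006 characters left out ...]
44, 145, 144, 141, 139, 145, 99, 51, 36, 42, 39, 35, 32, 40, 37, 40, 44, 87, 142]
300 [191, 190, 190, 191, 190, 185, 170, 137, 111, 101, 101, 105, 110, 119, 118, 106, 91, 67, 39, 14, 21, 12, 30, 56, 82, 97, 99, 101, 106, 107, 114, 114, 117, 123, 124, 126, 131, 133, 132, 135, 137, 136, 137, 144, 144, 152, 150, 162, 130, 70, 39, 33, 36, 36, 35, 41, 32, 36, 41, 49, 95, 161, 153, 148, 145, 143, 142]
306 [181, 165, 157, 145, 140, 142, 151, 158, 151, 126, 112, 82, 52, 26, 20, 20, 20, 17, 23, 13, 18, 9, 18, 17, 19, 38, 69, 85, 97, 107, 109, 117, 122, 123, 128, 122, 104, 86, 71, 49, 42, 33, 32, 41, 43, 38, 32, 31, 36, 31, 37, 32, 41, 35, 51, 99, 160, 156, 147, 144, 144, 142, 144, 141, 124, 111, 112]
```

Request:
send_rows(
  newtons=25,
  steps=[
    [[1,0.0076,0.0006,0.01,0,0,0],[1,0,0,0.03,0,0,0],[1,0,0,0.025,0,0,0],[1,0,0,0.025,0,0,0],[1,0,0,0.02,0,0,0],[1,0,0,0.02,0,0,0],[1,0,0,0.018,0,0,0],[1,0,0,0,0,0,0]],
  ],
)

```text
time: 23.88
tcp_pos: [0.5649, 0.3508, 0.1017]
orientation: [[0.904, -0.065, -0.423], [-0.059, -0.998, 0.027], [-0.423, 0.001, -0.906]]
contact_force: [0.2, -0.8, -0.1]
grip_width: 0.0853
grip_force: 0.0
```

Request:
send_rows(
  newtons=28,
  steps=[
    [[0,0,0,0,0,0,0],[0,0,0,0,0,0,0],[0,0,0,0,0,0,0],[0,0,0,0,0,0,0],[0,0,0,0,0,0,0]],
  ],
)

```text
time: 24.3
tcp_pos: [0.5697, 0.3512, 0.1049]
orientation: [[0.906, -0.069, -0.418], [-0.061, -0.998, 0.031], [-0.419, -0.002, -0.908]]
contact_force: [0.4, 0.4, 7.5]
grip_width: 0.0684
grip_force: 31.9
```

Request:
send_rows(
  steps=[
    [[0,0,0,-0.02,0,0,0],[0,0,0,-0.03,0,0,0],[0,0,0,-0.035,0,0,0],[0,0,0,-0.035,0,0,0],[0,0,0,-0.035,0,0.109,0],[0,0,0,0,0,0.109,0],[0,0,0,0,0,0.109,0],[0,0,0,0,0,0.109,0]],
  ],
)

```text
time: 24.97
tcp_pos: [0.6352, 0.3461, 0.2454]
orientation: [[0.998, -0.069, 0.008], [-0.069, -0.998, 0.002], [0.008, -0.003, -1.0]]
contact_force: [-0.9, 0.9, -1.6]
grip_width: 0.0677
grip_force: 32.1
```

Request:
send_rows(
  steps=[
    [[0,0,0,-0.02,0,0,-0.07],[0,-0.014,0.035,0,0,0,0],[0,-0.014,0.038,0,0,0,0],[0,-0.014,0.038,0,0,0,0],[0,-0.014,0.038,0,0,0,0],[0,-0.014,0.038,0,0,0,0],[0,-0.014,0.038,0,0,0,0],[0,-0.014,0.038,0,0,0,0]],
  ],
)

```text
time: 25.63
tcp_pos: [0.5353, 0.081, 0.264]
orientation: [[1.0, 0.001, 0.001], [0.001, -1.0, -0.0], [0.001, 0.0, -1.0]]
contact_force: [1.1, -0.4, -0.6]
grip_width: 0.0679
grip_force: 32.4
```

Request:
send_rows(
  steps=[
    [[0,-0.014,0.038,0,0,0,0],[0,-0.014,0.038,0,0,0,0],[0,0,0.04,0,0,0,0],[0,0,0.04,0,0,0,0],[0,0,0.04,0,0,0,0],[0,0,0.04,0,0,0,0],[0,0,0.04,0,0,0,0],[0,0,0.04,0,0,0,0]],
  ],
)

```text
time: 26.3
tcp_pos: [0.5083, -0.2354, 0.2642]
orientation: [[1.0, 0.002, 0.001], [0.002, -1.0, -0.001], [0.001, 0.001, -1.0]]
contact_force: [1.4, 0.7, -1.2]
grip_width: 0.0681
grip_force: 32.4
```

Request:
send_rows(
  steps=[
    [[0,0,0,0,0,0,0],[0,0,0,0,0,0,0],[0,0,0,0,0,0,0]],
  ],
)

```text
time: 26.55
tcp_pos: [0.5087, -0.233, 0.2636]
orientation: [[1.0, 0.001, 0.0], [0.001, -1.0, 0.0], [0.0, -0.0, -1.0]]
contact_force: [0.5, 1.4, -1.0]
grip_width: 0.0677
grip_force: 32.4
```

```bash
python3 - <<'E'
from h import *
goto([.508,-.2488,.14]);s=grab("side");p=monitor.sense()["tcp_pos"]
rows(s,p,.034,18,18,.049)
E
```

```text
t 26.55 p [ 0.5087 -0.233   0.2636] z [ 0.  0. -1.] y [ 0.001 -1.    -0.   ] tool shift to [0.508, -0.2488, 0.14] : [-0.0007  0.0159  0.1236] J [ 0.29  0.3   0.05  1.69 -0.02  1.15 -1.22] w 0.0677
axis px at rim [331.5 139.8] r px [-11.1  -1.4]
129 from 313 [119, 120, 119, 117, 119, 121, 114, 65, 88, 91, 93, 93, 100, 101, 100, 106, 103, 103, 104, 104, 106, 104, 103, 105, 103, 102, 101, 97, 97, 93, 95, 116, 121, 120, 118, 117]
131 from 313 [120, 119, 118, 119, 119, 118, 116, 66, 85, 93, 92, 94, 100, 101, 104, 104, 106, 101, 103, 105, 103, 106, 107, 104, 103, 103, 100, 99, 98, 93, 95, 115, 120, 120, 119, 122]
133 from 313 [122, 118, 118, 120, 119, 118, 115, 65, 87, 92, 91, 97, 101, 97, 103, 105, 106, 105, 103, 105, 104, 106, 104, 105, 105, 101, 100, 100, 98, 94, 97, 117, 120, 119, 118, 118]
135 from 313 [118, 120, 120, 120, 120, 120, 114, 68, 86, 91, 96, 98, 97, 101, 99, 104, 106, 105, 103, 107, 102, 104, 105, 106, 103, 101, 100, 98, 97, 93, 92, 115, 121, 121, 119, 118]
137 from 313 [121, 120, 118, 119, 119, 120, 115, 65, 83, 95, 95, 97, 100, 103, 98, 100, 105, 106, 105, 104, 105, 104, 101, 105, 104, 103, 100, 96, 94, 92, 92, 115, 121, 118, 118, 121]
139 from 313 [121, 119, 117, 119, 119, 119, 115, 68, 86, 94, 96, 98, 98, 101, 101, 102, 105, 105, 103, 102, 103, 104, 102, 106, 105, 102, 104, 100, 96, 91, 85, 113, 119, 120, 119, 118]
141 from 313 [118, 113, 88, 79, 78, 86, 109, 87, 87, 94, 91, 97, 101, 103, 101, 105, 105, 103, 103, 103, 103, 104, 103, 104, 102, 103, 97, 98, 93, 94, 97, 117, 120, 117, 120, 120]
143 from 313 [129, 109, 55, 26, 31, 20, 57, 110, 112, 110, 99, 104, 103, 103, 97, 100, 105, 104, 107, 106, 105, 105, 104, 93, 93, 107, 116, 115, 113, 118, 119, 119, 120, 119, 120, 117]
145 from 313 [107, 101, 56, 18, 23, 11, 52, 112, 117, 120, 117, 120, 118, 108, 109, 107, 113, 123, 125, 122, 122, 109, 110, 108, 106, 117, 120, 117, 119, 121, 120, 119, 118, 119, 118, 119]
```

L is centred on the TCP in x. Move over M at (0.508,-0.249) and lower.

Request:
send_rows(
  steps=[
    [[0,-0.0007,0.016,0.02,0,0,0],[0,0,0,0.035,0,0,0],[0,0,0,0.03,0,0,0],[0,0,0,0.01,0,0,0],[0,0,0,0.005,0,0,0],[0,0,0,0.005,0,0,0],[0,0,0,0,0,0,0],[0,0,0,0,0,0,0]],
  ],
)

```text
time: 27.27
tcp_pos: [0.5088, -0.249, 0.1596]
orientation: [[1.0, 0.002, 0.002], [0.002, -1.0, -0.001], [0.002, 0.001, -1.0]]
contact_force: [-0.3, -0.1, -0.7]
grip_width: 0.0684
grip_force: 32.4
```

Request:
send_rows(
  steps=[
    [[0,0,0,0.004,0,0,0],[0,0,0,0.004,0,0,0],[0,0,0,0.004,0,0,0],[0,0,0,0.004,0,0,0],[0,0,0,0,0,0,0],[0,0,0,0,0,0,0]],
  ],
)

```text
time: 27.77
tcp_pos: [0.5077, -0.2491, 0.142]
orientation: [[1.0, 0.002, -0.001], [0.002, -1.0, 0.0], [-0.001, -0.0, -1.0]]
contact_force: [-0.2, -0.0, -0.9]
grip_width: 0.068
grip_force: 32.4
```

```bash
python3 - <<'E'
from h import *
goto([.508,-.249,.0865]);s=grab("side");p=monitor.sense()["tcp_pos"]
rows(s,p,.034,18,18,.046)
E
```

```text
t 27.77 p [ 0.5077 -0.2491  0.142 ] z [-0.001  0.    -1.   ] y [ 0.002 -1.    -0.   ] tool shift to [0.508, -0.249, 0.0865] : [ 0.0003 -0.      0.0555] J [ 0.33  0.43  0.05  1.83 -0.03  0.88 -1.18] w 0.068
axis px at rim [332.  174.5] r px [-10.7  -1.6]
164 from 314 [201, 208, 209, 208, 208, 209, 203, 140, 99, 96, 94, 99, 102, 98, 102, 102, 99, 99, 106, 105, 105, 104, 102, 104, 105, 100, 101, 97, 93, 122, 201, 209, 209, 209, 208, 208]
166 from 314 [202, 206, 210, 208, 209, 209, 204, 143, 97, 92, 94, 97, 99, 101, 101, 105, 106, 106, 103, 106, 104, 104, 104, 101, 100, 103, 97, 97, 99, 138, 204, 208, 209, 209, 208, 209]
168 from 314 [196, 205, 207, 207, 208, 208, 204, 143, 98, 95, 94, 96, 100, 98, 101, 104, 104, 104, 102, 104, 105, 106, 105, 102, 103, 102, 98, 100, 96, 138, 203, 208, 208, 210, 208, 209]
170 from 314 [90, 122, 161, 192, 207, 211, 204, 145, 98, 94, 96, 98, 100, 101, 102, 105, 104, 101, 104, 107, 103, 104, 104, 104, 103, 101, 100, 99, 99, 137, 204, 210, 209, 209, 209, 209]
172 from 314 [42, 40, 59, 113, 189, 207, 207, 143, 97, 94, 96, 100, 98, 100, 103, 104, 104, 106, 106, 105, 104, 107, 106, 106, 102, 99, 99, 99, 93, 135, 204, 209, 207, 209, 209, 209]
174 from 314 [44, 57, 93, 148, 171, 204, 204, 145, 99, 92, 96, 99, 100, 102, 103, 100, 102, 105, 100, 102, 105, 104, 107, 106, 102, 101, 97, 95, 97, 135, 205, 209, 209, 209, 209, 208]
176 from 314 [133, 119, 142, 190, 207, 209, 204, 135, 93, 92, 97, 99, 102, 102, 103, 105, 101, 105, 105, 104, 104, 107, 104, 104, 104, 98, 97, 96, 92, 121, 204, 210, 210, 210, 209, 209]
178 from 314 [198, 200, 209, 210, 210, 210, 206, 164, 122, 96, 97, 100, 99, 104, 102, 102, 102, 104, 105, 104, 108, 103, 105, 102, 100, 100, 99, 103, 111, 158, 204, 211, 210, 210, 210, 210]
180 from 314 [209, 210, 209, 209, 211, 211, 204, 208, 201, 159, 104, 94, 96, 109, 103, 104, 98, 99, 100, 95, 93, 100, 110, 111, 108, 96, 112, 181, 194, 206, 210, 210, 210, 208, 212, 211]
```

L is over M, centred at column 332.0 on both counts, with no force. Lower on.

Request:
send_rows(
  steps=[
    [[0,0,0,0.008,0,0,0],[0,0,0,0.008,0,0,0],[0,0,0,0.008,0,0,0],[0,0,0,0.008,0,0,0],[0,0,0,0.008,0,0,0],[0,0,0,0.008,0,0,0],[0,0,0,0,0,0,0],[0,0,0,0,0,0,0]],
  ],
)

```text
time: 28.48
tcp_pos: [0.5076, -0.249, 0.0936]
orientation: [[1.0, 0.002, -0.001], [0.002, -1.0, 0.0], [-0.001, -0.0, -1.0]]
contact_force: [1.2, 0.5, -0.6]
grip_width: 0.0684
grip_force: 32.4
```

Request:
send_rows(
  steps=[
    [[0,0,0,0.002,0,0,0],[0,0,0,0.002,0,0,0],[0,0,0,0,0,0,0],[0,0,0,0,0,0,0]],
  ],
)

```text
time: 28.82
tcp_pos: [0.508, -0.2491, 0.0905]
orientation: [[1.0, 0.002, 0.0], [0.002, -1.0, -0.0], [0.0, 0.0, -1.0]]
contact_force: [-0.0, 0.9, 0.4]
grip_width: 0.0686
grip_force: 32.4
```

Request:
send_rows(
  steps=[
    [[0,0,0,0.002,0,0,0],[0,0,0,0,0,0,0],[0,0,0,0,0,0,0]],
  ],
)

```text
time: 29.07
tcp_pos: [0.5081, -0.2493, 0.0886]
orientation: [[1.0, 0.002, 0.001], [0.002, -1.0, -0.0], [0.001, 0.0, -1.0]]
contact_force: [0.1, 0.1, 1.7]
grip_width: 0.0681
grip_force: 32.5
```

Request:
send_rows(
  steps=[
    [[0,0,0,0.0015,0,0,0],[0,0,0,0,0,0,0],[0,0,0,0,0,0,0]],
  ],
)

```text
time: 29.32
tcp_pos: [0.5083, -0.2495, 0.0881]
orientation: [[1.0, 0.001, 0.001], [0.001, -1.0, -0.001], [0.001, 0.001, -1.0]]
contact_force: [-3.6, 1.1, 12.4]
grip_width: 0.068
grip_force: 31.5
```

Request:
send_rows(
  steps=[
    [[0,0,0,-0.0013,0,0,0],[0,0,0,0,0,0,0],[0.9,0,0,0,0,0,0],[0.95,0,0,0,0,0,0],[1,0,0,0,0,0,0],[1,0,0,0,0,0,0],[1,0,0,0,0,0,0],[1,0,0,0,0,0,0]],
  ],
)

```text
time: 29.98
tcp_pos: [0.5079, -0.2491, 0.088]
orientation: [[1.0, 0.002, -0.0], [0.002, -1.0, 0.0], [-0.0, -0.0, -1.0]]
contact_force: [0.8, 0.9, -0.7]
grip_width: 0.0855
grip_force: 0.0
```

Request:
send_rows(
  steps=[
    [[1,0,0,-0.015,0,0,0],[1,0,0,-0.03,0,0,0],[1,0,0,-0.04,0,0,0],[1,0,0,-0.04,0,0,0],[1,0,0,-0.035,0,0,0],[1,0,0,0,0,0,0],[1,0,-0.04,0,0,0,0],[1,0,-0.04,0,0,0,0]],
  ],
)

```text
time: 30.65
tcp_pos: [0.5077, -0.1707, 0.2488]
orientation: [[1.0, -0.004, 0.002], [-0.004, -1.0, -0.001], [0.002, 0.001, -1.0]]
contact_force: [1.1, 0.9, -0.6]
grip_width: 0.0852
grip_force: 0.0
```

Request:
send_rows(
  steps=[
    [[1,0,-0.04,0,0,0,0],[1,0,-0.04,0,0,0,0],[1,0,-0.04,0,0,0,0],[1,0,-0.04,0,0,0,0],[1,0,-0.04,0,0,0,0],[1,0,0,0,0,0,0],[1,0,0,0,0,0,0]],
  ],
)

```text
time: 31.23
tcp_pos: [0.5072, 0.0338, 0.2481]
orientation: [[1.0, 0.007, -0.0], [0.007, -1.0, 0.001], [-0.0, -0.001, -1.0]]
contact_force: [-0.7, -0.7, -0.9]
grip_width: 0.0856
grip_force: 0.0
```

```bash
python3 - <<'E'
from h import *
s=grab("side");t=grab("top")
a=cv2.resize(s["color"][110:250,240:400],None,fx=3,fy=3,interpolation=cv2.INTER_CUBIC)
hh=cv2.resize(t["color"][195:270,345:425],None,fx=4,fy=4,interpolation=cv2.INTER_CUBIC)
o=np.zeros((420,800,3),np.uint8);o[:,:480]=np.clip(a*1.2,0,255);o[:300,480:]=np.clip(hh*1.2,0,255)
cv2.imwrite("pics/c8.png",o)
P=[[.508,-.249,.036],[.508,-.249,.131]];print(proj(s,P).round(1),proj(t,P).round(1));goto([0,0,0])
E
```

```text
[[331.3 192.3]
 [332.4 164. ]] [[389.2 229. ]
 [400.7 228.4]]
t 31.33 p [0.5074 0.0302 0.248 ] z [-0.    -0.001 -1.   ] y [ 0.001 -1.     0.001] tool shift to [0, 0, 0] : [-0.5074  0.0293  0.2481] J [-0.09  0.24 -0.09  1.82  0.02  1.08 -1.76] w 0.0852
```

View pics/c8.png

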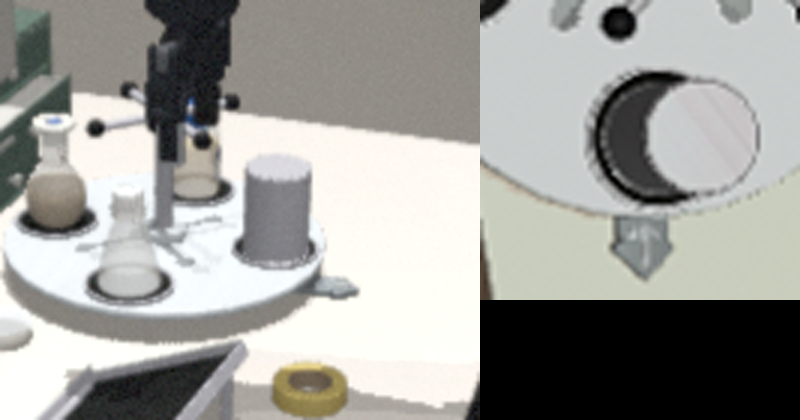

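L stands upright in the bay with its rim down. Its top disc is at side px (332.7,165.7), predicted (332.4,164.0), and at top px (401,229), predicted (400.7,228.4). The arm is clear, so I'm handing it in.

```bash
python3 -c "
from bench import ticket
print(ticket.finish_job())"
```

```text
the job is handed in; nothing more can be done
None
```

The empty bay stands over the pointer with all three beakers nested mouth down in it, and the job was handed in at about 31 s; the last pictures show everything seated and upright, but no verdict came back.

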